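Stir the coated beads and slide them under the curing lamp to the notch

TASK

The beads in the metal dish have just been gel-coated: take the stirring rod from its wooden holder, stir the beads round in the dish a couple of times right down at the bottom so that most of them change places, and stand the rod back in its holder, collar down on the wood. Then slide the dish's carriage by its black grip post along the rail under the curing lamp until its ball clicks into the notch of the steel block, without running past it, and finish still holding the post there. Spill no bead and leave the bottles and the jar alone.

Things in the scene. Friction and masses are not known exactly. Their poses are not given: they have to be found in the camera images.
- rail: Fixed white base 100 x 400 x 12 mm with an aluminium rail along its y axis; place and yaw vary. Origin on the table top; base from y = -230 to +170 mm; +x points roughly away from the robot. At the +y end a white curing lamp bridges the rail like a tunnel: y 15 to 155 mm, 192 mm wide and 106 mm high outside, 85 mm high inside.
- carriage: Aluminium plate 70 x 190 x 8 mm that slides on the rail only along the rail's +y (towards the lamp), from its start at the open end; the travel ends 175 mm on, beyond the notch. Sliding takes about 3 N plus 6 N per m/s; it stays where it is left. Origin on the rail top (24 mm above the table) under the centre of the dish; axes as the rail's.
- dish (a point): Centre of the inner floor of the round steel dish fixed on the carriage, 36 mm above the table; floor flat to radius about 28 mm, walls flaring to a 50 mm outer radius rim 22 mm above the inner floor. Axes as the rail's.
- grip (a point): Point on the axis of the black square grip post of the carriage (18 x 18 mm, faces along the rail and across it), 115 mm behind the dish centre (-y), 84 mm above the table; the post stands up from the plate (32 mm above the table) to 96 mm above the table.
- ball (a point): Middle of the 10 mm spring-loaded steel ball that sticks out of the carriage's +x side, 43 mm from the rail's axis and 90 mm behind the dish centre (-y), 30 mm above the table. (The point moves with the carriage and ignores the ball's small spring travel.)
- notch: Fixed dark steel block, 26 mm long, 42 high, beside the rail (+x side); its place along the rail varies by 30 mm. Two upright ribs 12 mm apart face the carriage; the valley between them is the notch. Origin on the table midway between the ribs, axes as the rail's: ball seated when its y here is 0. Passing a rib takes about 6 N beyond friction, from 12 mm before the notch; the ball then snaps in.
- stand: Fixed wooden holder block 56 x 56 x 48 mm, origin at the centre of its underside on the table, with an upright through hole 17 mm across in the middle.
- rod: Stirring rod 130 mm long, standing upright in the holder; origin at the centre of its lower end, z up along it. Steel shaft 10 mm across for 42 mm, a steel collar 24 mm across from 42 to 48 mm that rests on the holder's top (lower end 6 mm above the table then), and a black handle 14 mm across from 48 to 130 mm. About 50 g.
- rod_tip (a point): Centre of the rod's lower end.
- bead0_center (a point): Centre of white bead 0, one of five balls 16 mm across, 10 g, lying in a ring of about 17 mm radius on the dish's floor; the middle of the dish is free at the start.
- bead1_center (a point): Centre of white bead 1, one of five balls 16 mm across, 10 g, lying in a ring of about 17 mm radius on the dish's floor; the middle of the dish is free at the start.
- bead2_center (a point): Centre of white bead 2, one of five balls 16 mm across, 10 g, lying in a ring of about 17 mm radius on the dish's floor; the middle of the dish is free at the start.
- bead3_center (a point): Centre of white bead 3, one of five balls 16 mm across, 10 g, lying in a ring of about 17 mm radius on the dish's floor; the middle of the dish is free at the start.
- bead4_center (a point): Centre of white bead 4, one of five balls 16 mm across, 10 g, lying in a ring of about 17 mm radius on the dish's floor; the middle of the dish is free at the start.
- polish_a: Bystander: clear nail polish bottle with black cap, 30 mm across, 70 mm high; origin under it. Leave it where it stands.
- polish_b: Bystander: grey nail polish bottle with black cap, 30 mm across, 70 mm high; origin under it. Leave it where it stands.
- jar: Bystander: white gel jar with black lid, 44 mm across, 32 mm high; origin under it. Leave it where it stands.
There are look-alikes about, which are no part of the job. Several things have the shape of the stand; the one meant has the colours described above. Leave any green look-alike of the rod alone.

How it is judged:
By the outcome, as a careful person would: the job done as asked, in the order asked, and still so for the second after the job is handed in, while the arm keeps its last pose, push and grip.
It also fails if it takes over 67 s, if anything falls off the work surface, if the arm or the gripper's body presses on something with over 40 N, if the wrist force passes 120 N, or if a joint passes its speed limit or range.

ROBOT

A 6-joint arm with a two-finger parallel gripper is mounted at the origin on the work surface. World frame = base frame: x ahead of the robot, y to its left, z up, the work surface at z = 0. Lengths are in m, angles in rad, forces in N, time in s.
With the tool pointing down it reaches from about 0.425 to 0.925 m from the base axis. Payload 12.5 kg.
Tool frame: the origin (TCP) lies on the mounting face of the last link; the fingertips stand 173 mm ahead of it and the grasp point (between the pads) lies 155 mm ahead of it (r.pinch_z is the distance from the TCP to the grasp point, in m); z points along the fingers, y is the line along which they close (so a half turn about z gives the same grasp; the last joint's range is limited). The gripper opens to 85 mm and grips with 20 to 120 N. Pads are 22 mm wide; open, the fingers measure 114 mm over their backs; the gripper's body (76 mm by 85 mm) begins 54 mm behind the grasp point. The pads swing forward as they close: fully open they stand 13 mm farther back than shut.
Start: joints at [1.229, 0.491, 1.559, -0, 1.092, -0.106], TCP at [0.146, 0.608, 0.405] pointing down, gripper open.
Joint ranges: [-3.1, 3.1], [-0.84, 2.19], [0.05, 2.79], [-1.13, 4.28], [0.06, 2.93], [-2.69, 2.69]. Speed limits (rad/s): [2.22, 2.22, 2.79, 3.14, 3.14, 3.14].

INTERFACE

Orientations are given as a unit quaternion [x, y, z, w].
In Python, from plant import r gives the robot as it stands.
- The arm moves only by the shell command python3 -m jog 'ROWS' [FORCE]. ROWS is JSON, a list of rows, each a list of 3 entries, a list of its own where there are three numbers: the shift along the tool's x, y, z in m, then the turn, a rotation vector about the tool's x, y, z in rad, then the finger opening in m, from 0 to 0.0854. In form: [[[dx, dy, dz], [ax, ay, az], grip], ...]. A call has exactly 5 rows; each row is the pose to reach, as a shift and turn from the pose commanded when the call began, along the tool's axes at that moment; what a row does not reach only later rows make up. A row lasts 1/10 s, in which the tool goes at most 50 mm and 8.59 degrees, less where a joint would pass 70% of its speed; a pose out of reach is approached as far as the arm can. A call with a gripper value outside its range is refused whole. The fingers move at their own pace and stop on an object; FORCE is the grip in N (left out, the last holds). Time passes only in rows, so rows that repeat a pose let the fingers close, or fill a call up. It gives the time, the measured TCP pose, the force, the opening and the grip force at its end, in the units of the state.
- r.read_state(): the state, without advancing time (a new reading comes with each control period).
- r.camera(name): name is "scene" or "top" or "wrist"; returns a dict with "frame" (420x560x3 uint8, red, green, blue), "camera_matrix" (3x3 intrinsics, pixels), "D" ([k1, k2, p1, p2, k3] as OpenCV has them; the pictures are not rectified), "rvec" (rotation vector, rad) and "tvec" (3), from world to camera coordinates, as OpenCV has them. Camera axes: x right, y down, z forward; pixel columns grow to the right and rows downward; lengths in m; the calibration is good to about 2 mm. A picture is of the moment at which its call begins. There is no depth.
- r.sign_off(): hands the job in; it is judged then, once.
The state is a dict: "time": time; "joints": joint angles; "qd": joint speeds; "joint_torque": joint torques, N m; "position": TCP position; "tcp_rot": TCP orientation; "force": force on the tool from outside, world axes, zero at the start; "moment": the same for the moment, N m; "grip_width": opening from 0.0 (shut) to 1.0 (fully open); "grasp_force": force on a finger pad.
Only numpy, scipy, OpenCV 4.12 (cv2) and the standard library are available. Lean on these libraries where they do the work, as an engineer would, in place of code of your own. Each camera call takes 0.05 s, during which the arm holds its last target. There are 200 camera calls.

## Working session

There is one attempt and no reset: what is moved stays moved. The work goes in short steps, Python scripts to look and compute and a shell command to move; the robot and the scene stay as the last step left them, time stands still between calls to the robot, and variables do not carry over. Pictures are saved under pics/ and viewed, at most 10 in all, crops included, and the job is handed in when it is done.

```bash
ls; mkdir -p pics; python3 - <<'E'
from plant import r
import cv2,numpy as np
np.set_printoptions(precision=4,suppress=True)
for n in("scene","top"):
    c=r.camera(n); cv2.imwrite(f"pics/{n}0.png",cv2.resize(c["frame"][:,:,::-1],(784,588),interpolation=cv2.INTER_CUBIC))
    R,_=cv2.Rodrigues(np.array(c["rvec"],float)); print(n,c["camera_matrix"],c["D"],-R.T@np.array(c["tvec"]).ravel())
s=r.read_state();print(s, r.pinch_z)
E
```

```text
pics
scene [[388.1422   0.     278.2598]
 [  0.     388.1422 204.6882]
 [  0.       0.       1.    ]] [-0.081  0.     0.     0.     0.   ] [1.1805 0.756  0.6926]
top [[412.813    0.     283.2778]
 [  0.     412.813  203.8284]
 [  0.       0.       1.    ]] [0.0243 0.     0.     0.     0.    ] [ 0.4706 -0.0131  0.9832]
{'time': 0.1, 'joints': array([ 1.2294,  0.4915,  1.5594,  0.    ,  1.0917, -0.1056]), 'qd': array([ 0.0011, -0.0012,  0.0004, -0.001 , -0.0007,  0.0006]), 'joint_torque': array([  0.0026, -61.9449, -26.2022,  -0.0002,   0.003 ,  -0.    ]), 'position': array([0.146 , 0.6077, 0.4042]), 'tcp_rot': array([ 0.1176,  0.9931, -0.0005, -0.0001]), 'force': array([-0.1208, -0.5517,  1.0592]), 'moment': array([-0.0129,  0.0316,  0.0049]), 'grasp_force': 0.0, 'grip_width': 1.0013494214407812} 0.1547
```

View pics/scene0.png

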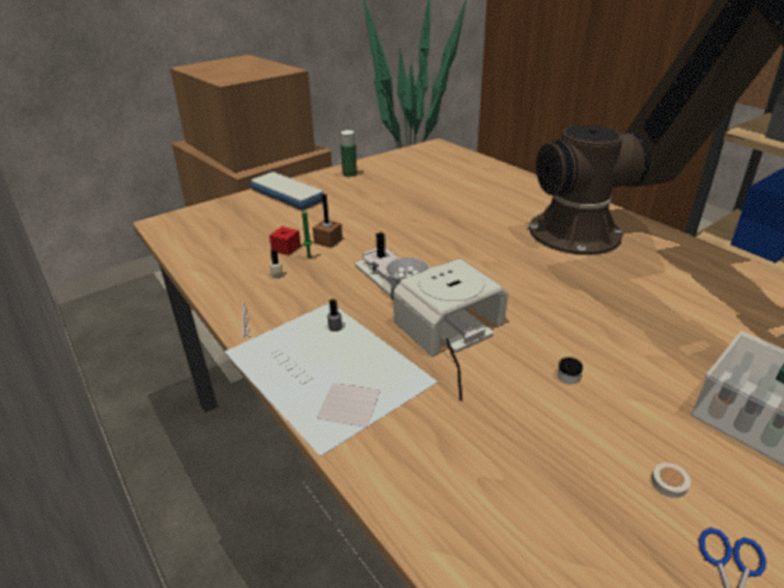

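View pics/top0.png

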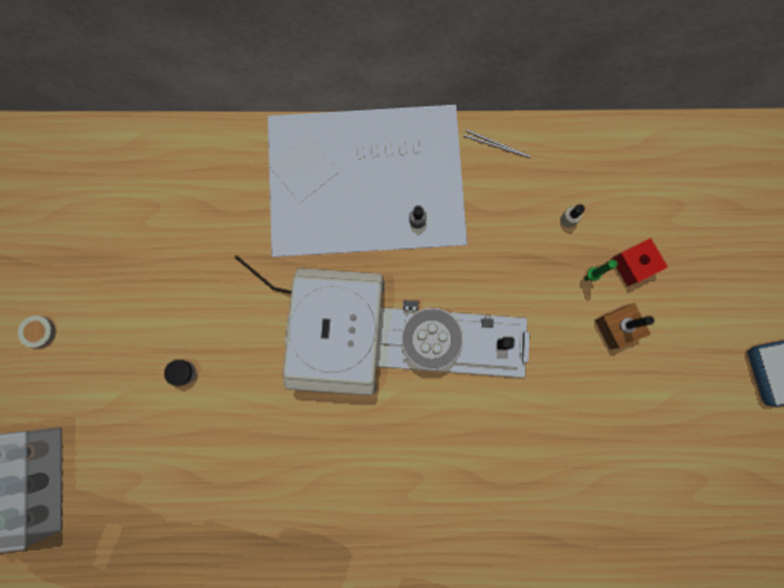

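The scene view shows the lamp (450,300), the dish (408,270), the post (380,245), the brown holder with its black-handled rod (327,230), the red look-alike block (285,240) and the green rod (307,235). In the top view, image up is +x and image left is +y:
- Dish (432,339), post (506,343), notch block about (411,306), ball holder about (487,322).
- Stand/rod candidates: brown holder with black rod (622,327), red block (643,262), green rod (600,270). I choose the brown one.

Next is one close crop.

```bash
python3 - <<'E'
from plant import r
import cv2,numpy as np
c=r.camera("top"); f=c["frame"][:,:,::-1]
cr=f[165:285,262:482]
a=cv2.resize(f[205:275,262:387],None,fx=6.4,fy=6.4,interpolation=cv2.INTER_CUBIC)[:, :800]
cv2.imwrite("pics/cropA.png",a)
b=cv2.resize(f[160:260,400:480],None,fx=6,fy=6,interpolation=cv2.INTER_CUBIC)
cv2.imwrite("pics/cropB.png",b); print(a.shape,b.shape)
E
cat > h.py <<'E'
import numpy as np,cv2
from plant import r
np.set_printoptions(precision=4,suppress=True)
def ray(c,uv):
    R,_=cv2.Rodrigues(np.array(c["rvec"],float)); t=np.array(c["tvec"],float).ravel()
    n=cv2.undistortPoints(np.array([[uv]],float),np.array(c["camera_matrix"]),np.array(c["D"],float)).ravel()
    return -R.T@t, R.T@np.array([n[0],n[1],1.])
def at(c,uv,z):
    o,d=ray(c,uv); return o+d*(z-o[2])/d[2]
def px(c,p):
    return cv2.projectPoints(np.array(p,float).reshape(-1,3),np.array(c["rvec"],float),np.array(c["tvec"],float),np.array(c["camera_matrix"]),np.array(c["D"],float))[0].reshape(-1,2)
E
```

```text
(448, 800, 3) (600, 480, 3)
```

View pics/cropA.png

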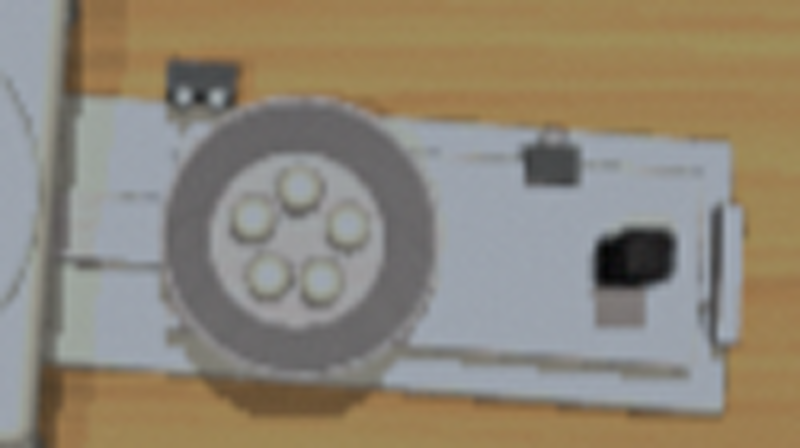

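View pics/cropB.png

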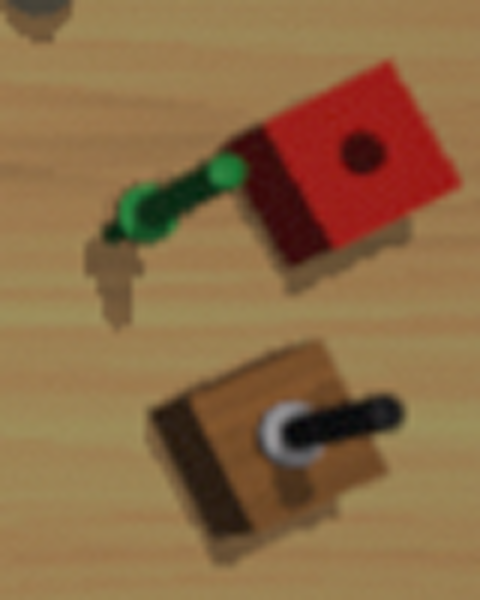

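Crop A: dish rim centre (300,236), post top (649,255), the block's two rib tops (184,96)/(218,96), ball side (553,135), base edges (90,97)–(730,143) and (55,362)–(725,412). Crop B: brown holder with a steel collar (292,433) and a black handle top (383,412). The red block and green rod are the look-alikes.

```bash
python3 - <<'E'
from h import *
c=r.camera("top")
A=lambda x,y:((x+.5)/6.4-.5+262,(y+.5)/6.4-.5+205)
B=lambda x,y:((x+.5)/6-.5+400,(y+.5)/6-.5+160)
d=at(c,A(300,236),.058);g=at(c,A(649,255),.096)
e=[at(c,A(*p),.012) for p in((90,97),(730,143),(55,362),(725,412))]
n1,n2=at(c,A(184,96),.042),at(c,A(218,96),.042); ball=at(c,A(553,135),.03)
print("dish",d,"post",g,np.linalg.norm((d-g)[:2]))
ang=lambda v:np.degrees(np.arctan2(-v[0],v[1]))  # yaw of rail (y axis dir)
print("yaw",ang(d-g),ang(e[0]-e[1]),ang(e[2]-e[3]))
print("ribs",n1,n2,np.linalg.norm(n1-n2),"ball",ball)
y=(e[0]-e[1]+e[2]-e[3]);y/=np.linalg.norm(y);x=np.array([y[1],-y[0],0])
m=(e[0]+e[1]+e[2]+e[3])/4
for n,p in(("dish",d),("post",g),("notch",(n1+n2)/2),("ball",ball),("edge1",e[0]),("edge3",e[2]),("end",at(c,A(727,280),.012))): print(n,(p-d)@x,(p-d)@y)
print("axisx",((e[0]+e[2])/2-d)@x)
print("rod collar",at(c,B(292,433),.054),"top",at(c,B(383,412),.136),"green top",at(c,B(227,170),.13),at(c,B(148,212),.048),"y",y,"x",x)
s=r.read_state();from scipy.spatial.transform import Rotation as Ro
print(Ro.from_quat(s["tcp_rot"]).as_matrix())
E
```

```text
dish [ 0.5345 -0.0611  0.058 ] post [ 0.5255 -0.1755  0.096 ] 0.11474658878644306
yaw -4.53742817515025 -4.24295259911074 -4.251747411712006
ribs [ 0.5858 -0.0209  0.042 ] [ 0.5858 -0.0331  0.042 ] 0.012188869604573216 ball [ 0.5728 -0.1544  0.03  ]
dish 0.0 0.0
post -0.0005808084632787493 -0.1147451188489255
notch 0.04858653190914927 0.037803150022528105
ball 0.045085375853379135 -0.09017613421999066
edge1 0.04895247911775471 0.07857462551427354
edge3 -0.048809001480603235 0.08389625289020516
end -0.0012597414444419127 -0.15834673939433108
axisx 7.173881857573768e-05
rod collar [ 0.5563 -0.3742  0.054 ] top [ 0.5559 -0.3734  0.136 ] green top [ 0.6412 -0.3281  0.13  ] [ 0.6414 -0.3276  0.048 ] y [0.0741 0.9973 0.    ] x [ 0.9973 -0.0741  0.    ]
[[-0.9723  0.2336 -0.0002]
 [ 0.2336  0.9723 -0.0006]
 [ 0.0001 -0.0006 -1.    ]]
```

The points agree with the given sizes: dish to post 114.7 mm, ribs 12.2 mm apart, ball 90 mm behind the dish, yaw -4.25°. The travel needed is about 128 mm. I start moving and turn the tool to the rail's yaw.

```bash
cat > need.py <<'E'
import sys
from h import *
from scipy.spatial.transform import Rotation as Ro
g=np.array([float(v) for v in sys.argv[1:4]]); g[2]+=r.pinch_z   # wanted grasp point
s=r.read_state();R=Ro.from_quat(s["tcp_rot"])
t=np.array([[-.9973,.0741,0],[.0741,.9973,0],[0,0,-1.]]).T
print("t",round(s["time"],2),"shift",R.inv().apply(g-s["position"]),"turn",(R.inv()*Ro.from_matrix(t)).as_rotvec(),"F",s["force"],"w",s["grip_width"],s["grasp_force"],"j",s["joints"])
E
python3 -m jog '[[[-0.037,-0.023,0],[0,0,-0.08],0.04],[[-0.075,-0.046,0],[0,0,-0.162],0.04],[[-0.112,-0.069,0],[0,0,-0.162],0.04],[[-0.15,-0.092,0],[0,0,-0.162],0.04],[[-0.187,-0.116,0],[0,0,-0.162],0.04]]' 40
python3 need.py 0.60 0.15 0.22
```

```text
time: 0.7
position: [0.3017, 0.4499, 0.4047]
tcp_rot: [0.037, 0.999, 0.0, 0.0]
force: [0.6, 0.4, 1.1]
grip_width: 0.469
grasp_force: 0.0
t 0.7 shift [-0.3195 -0.2772  0.03  ] turn [0.0001 0.0001 0.0007] F [0.5809 0.4387 1.0728] w 0.46898185227227784 0.0 j [ 0.8582  0.3729  1.7636 -0.      1.005  -0.6392]
```

```bash

python3 -m jog '[[[-0.034,-0.03,0],[0,0,0],0.04],[[-0.068,-0.06,0],[0,0,0],0.04],[[-0.102,-0.09,0],[0,0,0],0.04],[[-0.136,-0.12,0],[0,0,0],0.04],[[-0.17,-0.15,0],[0,0,0],0.04]]' >/dev/null
python3 -m jog '[[[-0.025,-0.04,0],[0,0,0],0.04],[[-0.05,-0.08,0],[0,0,0],0.04],[[-0.075,-0.12,0],[0,0,0],0.04],[[-0.1,-0.16,0],[0,0,0],0.04],[[-0.12,-0.2,0],[0,0,0],0.04]]' >/dev/null
python3 -m jog '[[[0,-0.045,0.004],[0,0,0],0.04],[[0,-0.09,0.008],[0,0,0],0.04],[[0,-0.135,0.012],[0,0,0],0.04],[[0,-0.18,0.016],[0,0,0],0.04],[[0,-0.225,0.02],[0,0,0],0.04]]'
python3 need.py 0.556 -0.374 0.18
```

```text
time: 2.2
position: [0.5471, -0.1454, 0.3845]
tcp_rot: [0.037, 0.999, 0.0, 0.0]
force: [2.1, 1.2, 0.2]
grip_width: 0.475
grasp_force: 0.0
t 2.2 shift [-0.0258 -0.2274  0.0498] turn [0.0001 0.     0.0003] F [2.1163 1.1851 0.2499] w 0.47475384095605727 0.0 j [-0.3764  0.4293  1.7298  0.0001  0.9825 -1.8734]
```

```bash

python3 -m jog '[[[-0.006,-0.046,0],[0,0,0],0.04],[[-0.012,-0.092,0],[0,0,0],0.04],[[-0.018,-0.138,0],[0,0,0],0.04],[[-0.024,-0.184,0.01],[0,0,0],0.04],[[-0.026,-0.225,0.03],[0,0,0],0.04]]' >/dev/null
python3 -m jog '[[[0,0,0.01],[0,0,0],0.04],[[0,0,0.02],[0,0,0],0.04],[[0,0,0.02],[0,0,0],0.04],[[0,0,0.02],[0,0,0],0.04],[[0,0,0.02],[0,0,0],0.04]]' >/dev/null
python3 need.py 0.556 -0.374 0.100
python3 - <<'E'
from h import *
a=r.camera("top")["frame"];b=r.camera("wrist")["frame"]
im=np.hstack([cv2.resize(a[150:270,380:500],(400,400),interpolation=cv2.INTER_CUBIC),cv2.resize(b,(400,300))[:, :, :] if 0 else cv2.copyMakeBorder(cv2.resize(b,(400,300)),0,100,0,0,0)])
cv2.imwrite("pics/pre.png",im[:,:,::-1])
E
```

```text
t 3.2 shift [ 0.001  -0.0051  0.081 ] turn [-0.0007  0.0011  0.0017] F [-0.662  -0.6191  0.5312] w 0.46687530492930196 0.0 j [-0.6836  0.6203  1.5162  0.0001  1.0038 -2.1819]
```

View pics/pre.png

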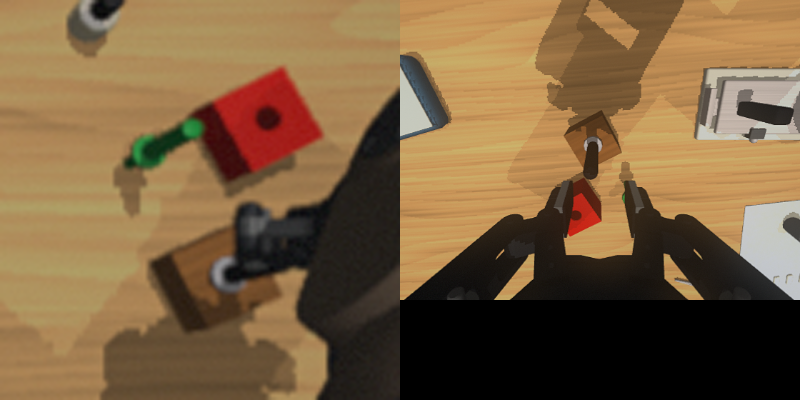

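The wrist view shows the fingers (565,195)/(632,195) straddling the brown holder's rod (collar (592,146), handle top (590,175)). The top view shows the gripper near the rod and clear of the green one. I correct y by -5 mm and descend.

```bash
python3 - <<'E'
from h import *
c=r.camera("wrist"); print(at(c,(266,240),.136),at(c,((592-400)*1.4,146*1.4),.054))
E
python3 -m jog '[[[0.001,-0.005,0],[0,0,0],0.04],[[0.001,-0.005,0.02],[0,0,0],0.04],[[0.001,-0.005,0.04],[0,0,0],0.04],[[0.001,-0.005,0.06],[0,0,0],0.04],[[0.001,-0.005,0.08],[0,0,0],0.04]]' 
python3 -m jog '[[[0,0,0],[0,0,0],0.04],[[0,0,0],[0,0,0],0],[[0,0,0],[0,0,0],0],[[0,0,0],[0,0,0],0],[[0,0,0],[0,0,0],0]]' 40 
python3 need.py 0.556 -0.374 0.100
```

```text
[ 0.5541 -0.377   0.136 ] [ 0.5568 -0.378   0.054 ]
time: 3.85
position: [0.5554, -0.3751, 0.2541]
tcp_rot: [0.037, 0.999, -0.0, 0.0]
force: [-0.1, -0.3, 0.2]
grip_width: 0.469
grasp_force: 0.0
time: 4.35
position: [0.5556, -0.3749, 0.2556]
tcp_rot: [0.037, 0.999, -0.0, 0.001]
force: [-0.3, -0.5, 2.4]
grip_width: 0.151
grasp_force: 39.1
t 4.35 shift [-0.0003  0.0009  0.0009] turn [-0.0008  0.0011  0.0004] F [-0.3124 -0.5214  2.4356] w 0.1511104745858978 39.1049587726593 j [-0.692   0.7156  1.5709  0.0001  0.8538 -2.1891]
```

Gripped. Lift, then carry over the dish.

```bash

python3 -m jog '[[[0,0,-0.01],[0,0,0],0],[[0,0,-0.035],[0,0,0],0],[[0,0,-0.07],[0,0,0],0],[[0,0,-0.1],[0,0,0],0],[[0,0,-0.11],[0,0,0],0]]' 70
python3 -m jog '[[[0.003,0.02,0],[0,0,0],0],[[0.008,0.055,0],[0,0,0],0],[[0.014,0.095,0],[0,0,0],0],[[0.02,0.135,0],[0,0,0],0],[[0.025,0.175,0],[0,0,0],0]]' >/dev/null
python3 -m jog '[[[0.006,0.04,0],[0,0,0],0],[[0.012,0.08,0],[0,0,0],0],[[0.016,0.115,0],[0,0,0],0],[[0.019,0.135,0],[0,0,0],0],[[0.019,0.137,0],[0,0,0],0]]'
python3 -m jog '[[[0,0,0],[0,0,0],0],[[0,0,0],[0,0,0],0],[[0,0,0],[0,0,0],0],[[0,0,0],[0,0,0],0],[[0,0,0],[0,0,0],0]]' >/dev/null
python3 need.py 0.5345 -0.0611 0.134
python3 - <<'E'
from h import *
a=r.camera("scene");f=a["frame"];g=px(a,[[.5345,-.0611,.036],[.5345,-.0611,.115]]);print(g)
u,v=g[0].astype(int)
cv2.imwrite("pics/over.png",cv2.resize(f[v-90:v+30,u-80:u+80],(800,600),interpolation=cv2.INTER_CUBIC)[:,:,::-1]);print(u-80,v-90)
E
```

```text
time: 4.85
position: [0.5556, -0.3748, 0.3688]
tcp_rot: [0.037, 0.999, -0.002, 0.002]
force: [0.7, -0.4, -1.2]
grip_width: 0.146
grasp_force: 68.1
time: 5.85
position: [0.5342, -0.0583, 0.3646]
tcp_rot: [0.036, 0.999, 0.0, -0.0]
force: [0.8, -0.6, -1.0]
grip_width: 0.141
grasp_force: 68.2
t 6.35 shift [ 0.0001 -0.0002  0.0759] turn [ 0.0001 -0.0001 -0.0005] F [ 0.0155  1.1372 -0.6794] w 0.13899378858149103 68.23726773262024 j [-0.2363  0.4156  1.819   0.0001  0.9071 -1.7325]
[[290.7516 197.1139]
 [290.7724 175.2728]]
210 107
```

View pics/over.png

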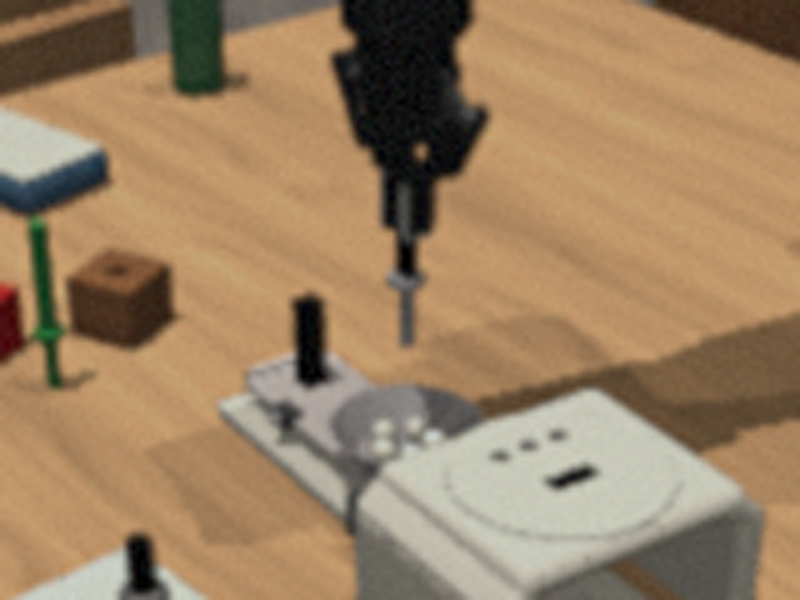

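The tip is where predicted ((406,345) in the crop), the rod is upright and the holder is empty. Descend and stir.

```bash

python3 -m jog '[[[0,0,0.02],[0,0,0],0],[[0,0,0.045],[0,0,0],0],[[0,0,0.065],[0,0,0],0],[[0,0,0.073],[0,0,0],0],[[0,0,0.076],[0,0,0],0]]'
python3 -m jog '[[[0,0,0],[0,0,0],0],[[0.004,0,0],[0,0,0],0],[[0.008,0,0],[0,0,0],0],[[0.012,0,0],[0,0,0],0],[[0.016,0,0],[0,0,0],0]]'
python3 need.py 0.5345 -0.0611 0.134
P='' 
python3 -m jog '[[[-0.003,0.0094,0],[0,0,0],0],[[-0.011,0.0152,0],[0,0,0],0],[[-0.021,0.0152,0],[0,0,0],0],[[-0.029,0.0094,0],[0,0,0],0],[[-0.032,0,0],[0,0,0],0]]' | grep force
python3 -m jog '[[[0.003,-0.0094,0],[0,0,0],0],[[0.011,-0.0152,0],[0,0,0],0],[[0.021,-0.0152,0],[0,0,0],0],[[0.029,-0.0094,0],[0,0,0],0],[[0.032,0,0],[0,0,0],0]]' | grep force
python3 need.py 0.5345 -0.0611 0.134
```

```text
time: 6.9
position: [0.5347, -0.0605, 0.2881]
tcp_rot: [0.037, 0.999, 0.0, -0.001]
force: [0.3, -0.2, -0.4]
grip_width: 0.146
grasp_force: 68.2
time: 7.4
position: [0.5182, -0.0591, 0.2891]
tcp_rot: [0.037, 0.999, -0.0, 0.0]
force: [0.0, -0.5, -0.8]
grip_width: 0.145
grasp_force: 68.2
t 7.4 shift [-0.0164 -0.0007  0.0004] turn [0.     0.0005 0.0004] F [ 0.0197 -0.4841 -0.7891] w 0.14541490039629315 68.24059724807739 j [-0.2403  0.5025  1.9305  0.0001  0.7081 -1.7375]
force: [-0.1, 0.3, -0.0]
grasp_force: 68.2
force: [-0.5, 0.2, -1.0]
grasp_force: 68.3
t 8.4 shift [-0.0168 -0.001   0.0003] turn [-0.      0.0008 -0.0005] F [-0.4864  0.1769 -1.0344] w 0.14512509322358208 68.25108289718628 j [-0.24    0.502   1.9316  0.0002  0.7071 -1.7362]
```

```bash

python3 -m jog '[[[-0.003,0.0094,0.001],[0,0,0],0],[[-0.011,0.0152,0.001],[0,0,0],0],[[-0.021,0.0152,0.001],[0,0,0],0],[[-0.029,0.0094,0.001],[0,0,0],0],[[-0.032,0,0.001],[0,0,0],0]]' | grep -v grip
python3 -m jog '[[[0.003,-0.0094,0],[0,0,0],0],[[0.011,-0.0152,0],[0,0,0],0],[[0.021,-0.0152,0],[0,0,0],0],[[0.029,-0.0094,0],[0,0,0],0],[[0.032,0,0],[0,0,0],0]]' | grep force
python3 -m jog '[[[-0.003,0.0094,0],[0,0,0],0],[[-0.011,0.0152,0],[0,0,0],0],[[-0.021,0.0152,0],[0,0,0],0],[[-0.029,0.0094,0],[0,0,0],0],[[-0.032,0,0],[0,0,0],0]]' | grep force
python3 -m jog '[[[0,0,0],[0,0,0],0],[[0,0,0],[0,0,0],0],[[0,0,-0.01],[0,0,0],0],[[0,0,-0.04],[0,0,0],0],[[0,0,-0.077],[0,0,0],0]]' >/dev/null
python3 need.py 0.5556 -0.375 0.212
python3 - <<'E'
from h import *
f=r.camera("scene")["frame"]; u,v=290,197
g=r.camera("wrist")["frame"]
im=np.hstack([cv2.resize(f[v-20:v+20,u-25:u+15],(400,400),interpolation=cv2.INTER_CUBIC),cv2.copyMakeBorder(cv2.resize(g,(400,300)),0,100,0,0,0)])
cv2.imwrite("pics/stirred.png",im[:,:,::-1])
E
```

```text
time: 8.9
position: [0.5516, -0.0619, 0.2874]
tcp_rot: [0.036, 0.999, 0.0, -0.0]
force: [-2.9, 3.7, 1.0]
grasp_force: 68.6
force: [4.2, -4.6, 0.7]
grasp_force: 68.8
force: [-0.1, 1.0, -0.6]
grasp_force: 68.5
t 10.4 shift [-0.0285 -0.3123 -0.0016] turn [ 0.0005 -0.0024  0.0003] F [ 0.8621 -0.7357 -0.7312] w 0.1404890126281412 68.46926093101501 j [-0.2306  0.4354  1.7807  0.0002  0.928  -1.7276]
```

View pics/stirred.png

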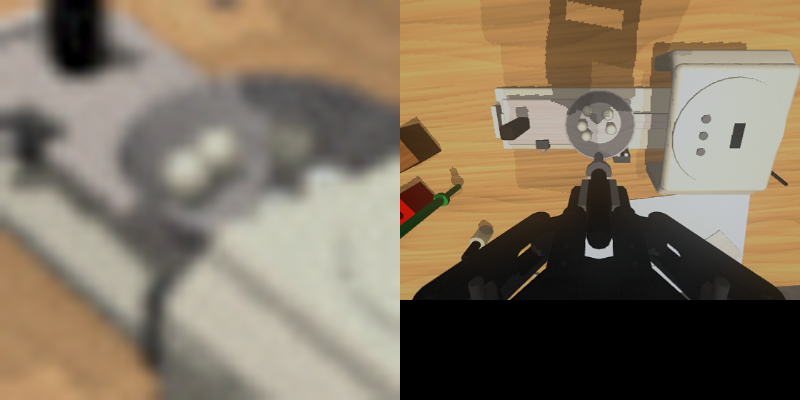

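All five beads are in the dish in the wrist view: (607,113), (611,128), (583,125), (585,135), (587,110). I compare these with the starting places, and check whether the carriage or the rod moved.

```bash
python3 - <<'E'
from h import *
c=r.camera("top");w=r.camera("wrist");s=r.camera("scene")
A=lambda x,y:((x+.5)/6.4-.5+262,(y+.5)/6.4-.5+205)
d=np.array([.5345,-.0611])
o=np.array([at(c,A(*p),.044)[:2]-d for p in((300,188),(254,217),(347,226),(269,275),(322,280))])
n=np.array([at(w,((u-400)*1.4,v*1.4),.044)[:2]-d for u,v in((607,113),(611,128),(583,125),(585,135),(587,110))])
print(o*1e3,n*1e3);print(np.linalg.norm(n[:,None]-o[None],axis=2)*1e3)
print("dish rim from wrist",at(w,(200*1.4,124*1.4),.058))
f=s["frame"];g=px(s,[r.read_state()["position"]-[0,0,.2497]]);print("tip px",g)
u,v=g[0].astype(int)
x=cv2.resize(f[v-30:v+30,u-30:u+30],(400,400),interpolation=cv2.INTER_CUBIC)
p=px(w,[[.5345,-.0611,.05]])[0].astype(int)
y=cv2.resize(w["frame"][p[1]-45:p[1]+45,p[0]-45:p[0]+45],(400,400),interpolation=cv2.INTER_CUBIC);print(u-30,v-30,p-45)
cv2.imwrite("pics/chk.png",np.hstack([x,y])[:,:,::-1])
E
```

```text
[[ 18.0314  -0.9468]
 [  7.751   15.4883]
 [  4.5151 -17.4599]
 [-12.7556  10.3502]
 [-14.537   -8.3639]] [[-17.115   13.5454]
 [  4.9311  18.007 ]
 [ -2.4204 -21.9411]
 [ 12.6122 -20.479 ]
 [-23.374  -14.2355]]
[[38.0169 24.9418 37.8046  5.405  22.0605]
 [23.0405  3.781  35.4694 19.2729 32.7786]
 [29.3094 38.7869  8.2573 33.9049 18.1976]
 [20.2701 36.2944  8.6417 39.9245 29.7297]
 [43.4856 43.038  28.0749 26.7807 10.6098]]
dish rim from wrist [ 0.5294 -0.0584  0.058 ]
tip px [[286.66   176.7564]]
256 146 [232 132]
```

View pics/chk.png

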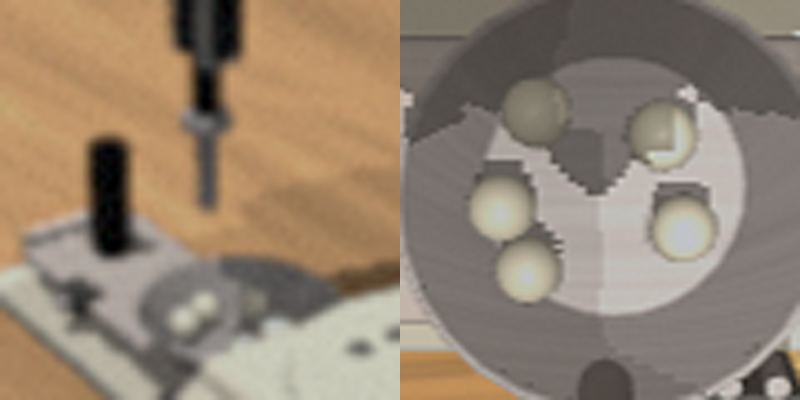

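The rod hasn't slipped: its tip is at (206,208) in the crop, as predicted. Five beads are in the dish, but by position alone I can't show that most of them changed places. The carriage may also have crept a few mm. I measure the shift, then stir again a bit wider and slower, tracking with pictures.

```bash
python3 - <<'E'
from h import *
s=r.camera("scene")
old=cv2.imread("pics/over.png");new=cv2.resize(s["frame"][107:227,210:370],(800,600),interpolation=cv2.INTER_CUBIC)[:,:,::-1].copy()
for n,(a,b,x,y) in dict(post=(285,385,285,335),ballh=(395,450,260,310),lamp=(420,600,520,760)).items():
    R=cv2.matchTemplate(new[a-20:b+20,x-20:y+20],old[a:b,x:y],cv2.TM_CCOEFF_NORMED);_,m,_,l=cv2.minMaxLoc(R);print(n,m,(l[0]-20)/5,(l[1]-20)/5)
print(px(s,[[.5255,-.1755,.096],[.5259,-.1705,.096]]))
w=r.camera("wrist");p=np.array([232,132])
q=lambda u,v:p+np.array([u-400,v])/400*90
print("floor centre",at(w,q(617,187),.038),"rim",px(w,[[.5345,-.0611,.036]]))
n=np.array([at(w,q(u,v),.044)[:2] for u,v in((535,112),(500,208),(528,270),(683,228),(662,135))]);print(n)
E
python3 need.py .5345 -.0611 0.21
```

```text
post 0.9856604933738708 0.4 0.4
ballh 0.9869167804718018 0.6 0.4
lamp 0.9974888563156128 0.0 0.0
[[271.3983 166.3008]
 [272.191  166.8902]]
floor centre [ 0.5316 -0.0574  0.038 ] rim [[277.4331 176.6628]]
[[ 0.5119 -0.0745]
 [ 0.5332 -0.0845]
 [ 0.5484 -0.0794]
 [ 0.541  -0.0428]
 [ 0.5192 -0.0463]]
t 10.75 shift [ 0.0158 -0.0008 -0.0007] turn [ 0.0003 -0.0016  0.0004] F [ 0.4592 -0.1595 -0.4435] w 0.14796312263128233 68.50195169448853 j [-0.2306  0.4371  1.7822  0.0001  0.9239 -1.7277]
```

The carriage crept about 3 mm, to a dish centre near (0.5347,-0.058), so beads were squeezed against the wall. At a 20 mm radius, still inside the flat floor, the contact is tangential and drags them round. I stir again with a wrist snapshot after each quarter turn.

```bash
cat > snap.py <<'E'
import sys
from h import *
w=r.camera("wrist");u,v=px(w,[[.5347,-.058,.044]])[0].astype(int)
h=int(34*abs(px(w,[[.5347,-.058,.044]])[0]-px(w,[[.5347,-.057,.044]])[0]).max()) 
np.save(f"s{sys.argv[1]}.npy",cv2.resize(cv2.copyMakeBorder(w["frame"],80,80,80,80,0)[v+80-h:v+80+h,u+80-h:u+80+h],(200,200),interpolation=cv2.INTER_CUBIC))
print(r.read_state()["force"])
E
python3 -m jog '[[[0.008,0,0],[0,0,0],0],[[0.016,0.001,0],[0,0,0],0],[[0.016,0.001,0.03],[0,0,0],0],[[0.016,0.001,0.065],[0,0,0],0],[[0.016,0.001,0.077],[0,0,0],0]]' >/dev/null
python3 snap.py 0; python3 need.py .5347 -.058 .1335
python3 -m jog '[[[0,0,0],[0,0,0],0],[[-0.005,0.001,0],[0,0,0],0],[[-0.01,0.001,0],[0,0,0],0],[[-0.015,0.001,0],[0,0,0],0],[[-0.02,0.001,0],[0,0,0],0]]' >/dev/null
python3 snap.py 1
python3 -m jog '[[[0.001,-0.0062,0],[0,0,0],0],[[0.0038,-0.0118,0],[0,0,0],0],[[0.0082,-0.0162,0],[0,0,0],0],[[0.0138,-0.019,0],[0,0,0],0],[[0.02,-0.02,0],[0,0,0],0]]' >/dev/null
python3 snap.py 2
python3 -m jog '[[[0.0062,0.001,0],[0,0,0],0],[[0.0118,0.0038,0],[0,0,0],0],[[0.0162,0.0082,0],[0,0,0],0],[[0.019,0.0138,0],[0,0,0],0],[[0.02,0.02,0],[0,0,0],0]]' >/dev/null
python3 snap.py 3
python3 -m jog '[[[-0.001,0.0062,0],[0,0,0],0],[[-0.0038,0.0118,0],[0,0,0],0],[[-0.0082,0.0162,0],[0,0,0],0],[[-0.0138,0.019,0],[0,0,0],0],[[-0.02,0.02,0],[0,0,0],0]]' >/dev/null
python3 snap.py 4
python3 -m jog '[[[-0.0062,-0.001,0],[0,0,0],0],[[-0.0118,-0.0038,0],[0,0,0],0],[[-0.0162,-0.0082,0],[0,0,0],0],[[-0.019,-0.0138,0],[0,0,0],0],[[-0.02,-0.02,0],[0,0,0],0]]' >/dev/null
python3 snap.py 5
python3 -c "
import numpy as np,cv2
t=[np.load(f's{i}.npy') for i in range(6)]
cv2.imwrite('pics/track.png',np.vstack([np.hstack(t[:3]),np.hstack(t[3:])])[:,:,::-1])"; python3 need.py .5347 -.058 .1335
```

```text
[-0.2641  0.0735 -0.0226]
t 11.3 shift [-0.0003  0.0014 -0.0023] turn [ 0.0004 -0.0022  0.0003] F [-0.2641  0.0735 -0.0226] w 0.14568093471503477 69.01126384735107 j [-0.2335  0.5251  1.8937  0.0001  0.7251 -1.7306]
[-0.8919  0.0024  0.3192]
[1.302  2.2044 0.049 ]
[-0.8474 -0.3565 -0.2286]
[ 0.3024 -0.714  -0.1279]
[ 1.0862 -0.3422 -1.3848]
t 14.05 shift [ 0.0206  0.0015 -0.0006] turn [ 0.0001  0.0005 -0.0002] F [ 1.0862 -0.3422 -1.3848] w 0.1481995012977003 68.5807192325592 j [-0.2278  0.5454  1.8416  0.0003  0.754  -1.7244]
```

View pics/track.png

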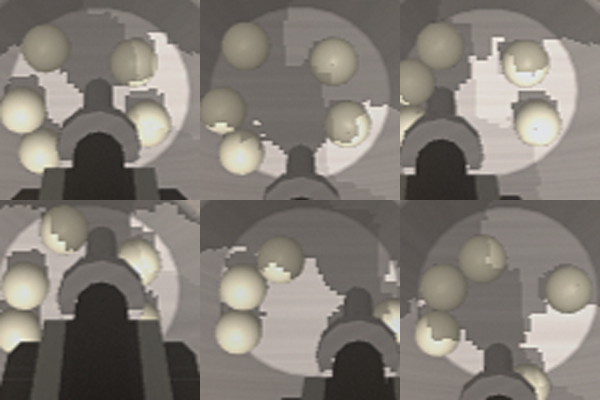

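Tracked over the quarter turns (tile pixels): the left beads (45,47), (22,110), (40,155) were mostly passed by and rolled back, ending at (85,57), (40,88), (36,133). The right ones (135,62), (150,122) were carried on to (170,90), (130,183). A slightly wider circle (23 mm) should push them ahead as a train. I go round twice more and track by code.

```bash
cat > det.py <<'E'
import sys
from h import *
w=r.camera("wrist");np.save(f"w{sys.argv[1]}.npy",w["frame"])
o=px(w,[[.5347,-.058,.044]])[0];k=np.linalg.norm(px(w,[[.5347,-.048,.044]])[0]-o)/10
g=cv2.GaussianBlur(cv2.resize(cv2.cvtColor(w["frame"],cv2.COLOR_RGB2GRAY),None,fx=4,fy=4,interpolation=cv2.INTER_CUBIC),(9,9),2)
C=cv2.HoughCircles(g,cv2.HOUGH_GRADIENT,1,13*k*4,param1=60,param2=13,minRadius=int(6.8*k*4),maxRadius=int(9.5*k*4))
out=[]
for x,y,_ in C[0]:
    p=(at(w,(x/4,y/4),.044)[:2]-[.5347,-.058])*1e3
    v=w["frame"][int(y/4)-1:int(y/4)+2,int(x/4)-1:int(x/4)+2].mean((0,1))
    if np.hypot(*p)<36 and v[0]>90 and v[0]-v[2]>8: out.append((round(p[1]),round(p[0]),int(v[0]),int(v[0]-v[2])))
print(sys.argv[1],out,np.round(r.read_state()["force"],1))
E
python3 det.py 0
python3 -m jog '[[[-0.0013,-0.0056,0],[0,0,0],0],[[0.002,-0.012,0],[0,0,0],0],[[0.0071,-0.0171,0],[0,0,0],0],[[0.0135,-0.0204,0],[0,0,0],0],[[0.0206,-0.0215,0],[0,0,0],0]]' >/dev/null
python3 det.py 1
python3 -m jog '[[[0.0071,0.0011,0],[0,0,0],0],[[0.0135,0.0044,0],[0,0,0],0],[[0.0186,0.0095,0],[0,0,0],0],[[0.0219,0.0159,0],[0,0,0],0],[[0.023,0.023,0],[0,0,0],0]]' >/dev/null
python3 det.py 2
python3 -m jog '[[[-0.0011,0.0071,0],[0,0,0],0],[[-0.0044,0.0135,0],[0,0,0],0],[[-0.0095,0.0186,0],[0,0,0],0],[[-0.0159,0.0219,0],[0,0,0],0],[[-0.023,0.023,0],[0,0,0],0]]' >/dev/null
python3 det.py 3
python3 -m jog '[[[-0.0071,-0.0011,0],[0,0,0],0],[[-0.0135,-0.0044,0],[0,0,0],0],[[-0.0186,-0.0095,0],[0,0,0],0],[[-0.0219,-0.0159,0],[0,0,0],0],[[-0.023,-0.023,0],[0,0,0],0]]' >/dev/null
python3 det.py 4; python3 need.py .5347 -.058 .1335
```

```text
0 [(-23, 10, 157, 24), (23, -4, 188, 28), (10, 27, 220, 8)] [-0.3  0.1 -0. ]
1 [(-33, -6, 165, 24), (-8, -17, 163, 24)] [ 0.4  0.5 -1. ]
2 [(15, -22, 209, 13), (-13, -19, 218, 29)] [ 1.4 -1.5  0. ]
3 [(-11, 5, 212, 22), (-4, -12, 208, 20)] [ 1.2 -0.8 -0.2]
4 [(19, 10, 199, 13)] [-1.1 -0.7  0.3]
t 16.3 shift [ 0.0228  0.0002 -0.0006] turn [ 0.0002 -0.0001 -0.0003] F [-1.1021 -0.7013  0.269 ] w 0.14449791343661111 68.77201437950134 j [-0.2249  0.5478  1.8361  0.0003  0.7578 -1.7215]det.py:10: RuntimeWarning: Mean of empty slice.
  v=w["frame"][int(y/4)-1:int(y/4)+2,int(x/4)-1:int(x/4)+2].mean((0,1))
  ret = um.true_divide(
```

```bash

python3 -m jog '[[[0.0011,-0.0071,0],[0,0,0],0],[[0.0044,-0.0135,0],[0,0,0],0],[[0.0095,-0.0186,0],[0,0,0],0],[[0.0159,-0.0219,0],[0,0,0],0],[[0.023,-0.023,0],[0,0,0],0]]' >/dev/null
python3 det.py 5 2>/dev/null
python3 -m jog '[[[0.0071,0.0011,0],[0,0,0],0],[[0.0135,0.0044,0],[0,0,0],0],[[0.0186,0.0095,0],[0,0,0],0],[[0.0219,0.0159,0],[0,0,0],0],[[0.023,0.023,0],[0,0,0],0]]' >/dev/null
python3 det.py 6 2>/dev/null
python3 -m jog '[[[-0.0011,0.0071,0],[0,0,0],0],[[-0.0044,0.0135,0],[0,0,0],0],[[-0.0095,0.0186,0],[0,0,0],0],[[-0.0159,0.0219,0],[0,0,0],0],[[-0.023,0.023,0],[0,0,0],0]]' >/dev/null
python3 det.py 7 2>/dev/null
python3 -m jog '[[[-0.0071,-0.0011,0],[0,0,0],0],[[-0.0135,-0.0044,0],[0,0,0],0],[[-0.0186,-0.0095,0],[0,0,0],0],[[-0.0219,-0.0159,0],[0,0,0],0],[[-0.023,-0.023,0],[0,0,0],0]]' >/dev/null
python3 det.py 8 2>/dev/null
python3 -m jog '[[[0,0,0],[0,0,0],0],[[0,0,-0.01],[0,0,0],0],[[0,0,-0.045],[0,0,0],0],[[0,0,-0.08],[0,0,0],0],[[0,0,-0.08],[0,0,0],0]]' >/dev/null
python3 det.py 9; python3 need.py .5556 -.375 .21
python3 - <<'E'
from h import *
s=r.camera("scene")
old=cv2.imread("pics/over.png");new=cv2.resize(s["frame"][107:227,210:370],(800,600),interpolation=cv2.INTER_CUBIC)[:,:,::-1].copy()
for n,(a,b,x,y) in dict(post=(285,385,285,335),ballh=(395,450,260,310)).items():
    R=cv2.matchTemplate(new[a-20:b+20,x-20:y+20],old[a:b,x:y],cv2.TM_CCOEFF_NORMED);_,m,_,l=cv2.minMaxLoc(R);print(n,m,(l[0]-20)/5,(l[1]-20)/5)
w=r.camera("wrist")["frame"];np.save("w10.npy",w)
E
```

```text
5 [(-13, -9, 163, 23), (-35, 0, 141, 11), (22, -15, 202, 25), (-5, -22, 197, 29), (19, 21, 217, 16)] [-0.2  0.2 -0.7]
6 [(30, 8, 215, 30), (15, -24, 182, 18), (-10, -20, 197, 14)] [ 1.1 -0.3  0.2]
7 [] [-1.  -1.  -0.3]
8 [(21, 5, 192, 28), (-10, 18, 152, 23)] [-1.9 -0.1 -1.2]
9 [(-12, 15, 191, 15)] [-0.1  0.6 -1.4]
t 19.05 shift [-0.0217 -0.316   0.0059] turn [-0.0005  0.0047  0.0007] F [-0.1153  0.5911 -1.4424] w 0.14441294621136808 68.64563226699829 j [-0.2222  0.4372  1.761   0.0002  0.9387 -1.7196]
post 0.9726022481918335 2.2 1.8
ballh 0.9861688017845154 2.2 1.8
```

The carriage has crept to about 14 mm in total, still well short of the notch. I use the last picture as a montage to check for spills and bead moves.

```bash
python3 - <<'E'
from h import *
w=r.camera("wrist");u,v=px(w,[[.5347,-.048,.044]])[0].astype(int)
k=np.linalg.norm(px(w,[[.5347,-.038,.044]])[0]-px(w,[[.5347,-.048,.044]])[0])/10
f=cv2.copyMakeBorder(w["frame"],120,120,120,120,cv2.BORDER_CONSTANT)
h=int(60*k);big=cv2.resize(f[v+120-h:v+120+h,u+120-h:u+120+h],(500,500),interpolation=cv2.INTER_CUBIC)
print("big origin",u-h,v-h,"scale",500/(2*h))
t=[]
for i in (5,6,7,8):
    a=cv2.copyMakeBorder(np.load(f"w{i}.npy"),120,120,120,120,cv2.BORDER_CONSTANT)
    t.append(a)
# tiles at stir height: bead scale about constant; take centre from rod tool frame (unknown pose now) -> fixed window
z=[cv2.resize(a[120+60:120+300,120+160:120+400],(150,150),interpolation=cv2.INTER_AREA) for a in t]
im=np.zeros((600,800,3),np.uint8);im[:500,:500]=big
s=r.camera("scene")["frame"];q=cv2.resize(s[165:220,245:325],(300,206),interpolation=cv2.INTER_CUBIC)
im[:150,500:650]=z[0];im[:150,650:]=z[1];im[150:300,500:650]=z[2];im[150:300,650:]=z[3];im[300:506,500:]=q
cv2.imwrite("pics/final.png",im[:,:,::-1]);print(px(w,[[.5347,-.048,.036]]))
E
```

```text
big origin 228 112 scale 4.310344827586207
[[286.4946 168.8903]]
```

View pics/final.png

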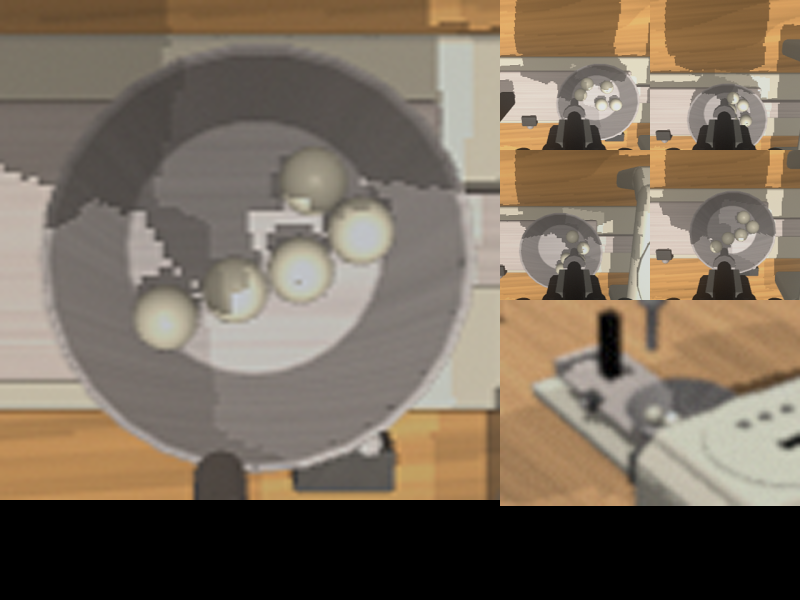

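The picture shows all five beads in the dish, as a train at (315,180), (362,230), (302,270), (235,288), (165,320). The left side where two beads started is empty, and the dish centre is near (0.5355,-0.0475). To be sure that most change places, I make one more half-turn from behind the train, about the new centre, then lift.

```bash

python3 -m jog '[[[0.015,0,0],[0,0,0],0],[[0.0306,0,0],[0,0,0],0],[[0.0306,0,0.035],[0,0,0],0],[[0.0306,0,0.07],[0,0,0],0],[[0.0306,0,0.0822],[0,0,0],0]]' |grep force
python3 -m jog '[[[0.005,0,0],[0,0,0],0],[[0.009,0.001,0],[0,0,0],0],[[0.011,0.005,0],[0,0,0],0],[[0.0115,0.009,0],[0,0,0],0],[[0.011,0.0149,0],[0,0,0],0]]' |grep force
python3 -m jog '[[[-0.0028,0.0059,0],[0,0,0],0],[[-0.0072,0.0103,0],[0,0,0],0],[[-0.0128,0.0131,0],[0,0,0],0],[[-0.019,0.0141,0],[0,0,0],0],[[-0.0252,0.0131,0],[0,0,0],0]]' |grep force
python3 -m jog '[[[-0.0056,-0.0028,0],[0,0,0],0],[[-0.01,-0.0072,0],[0,0,0],0],[[-0.0128,-0.0128,0],[0,0,0],0],[[-0.0138,-0.019,0],[0,0,0],0],[[-0.0138,-0.019,0],[0,0,0],0]]' |grep force
python3 need.py .5355 -.0475 .1335
python3 -m jog '[[[0,0,0],[0,0,0],0],[[0,0,-0.01],[0,0,0],0],[[0,0,-0.045],[0,0,0],0],[[0,0,-0.082],[0,0,0],0],[[0,0,-0.082],[0,0,0],0]]' >/dev/null
sed -i 's/\.5347,-\.058\]/.5347,-.0475]/g; s/.058,.044/.0475,.044/; s/-.048,.044/-.0375,.044/; s/v\[0\]>90 and v\[0\]-v\[2\]>8/v[0]>80/; s/param2=13/param2=11/' det.py
python3 det.py 11 2>/dev/null; python3 need.py .5556 -.375 .21
python3 - <<'E'
from h import *
s=r.camera("scene")
old=cv2.imread("pics/over.png");new=cv2.resize(s["frame"][107:227,210:370],(800,600),interpolation=cv2.INTER_CUBIC)[:,:,::-1].copy()
for n,(a,b,x,y) in dict(post=(285,385,285,335),ballh=(395,450,260,310)).items():
    R=cv2.matchTemplate(new[a-20:b+20,x-20:y+30],old[a:b,x:y],cv2.TM_CCOEFF_NORMED);_,m,_,l=cv2.minMaxLoc(R);print(n,m,(l[0]-20)/5,(l[1]-20)/5)
a=px(s,[[.5255,-.1755,.096],[.5255+.0741*.02,-.1755+.9973*.02,.096]]);print(a[1]-a[0])
# bright (bead) pixels inside the dish as blobs in the wrist view
w=np.load("w11.npy");
E
```

```text
force: [-3.6, 2.2, 71.7]
grasp_force: 76.2
force: [0.5, -1.6, -0.1]
grasp_force: 69.0
force: [-0.9, -0.7, -0.5]
grasp_force: 68.9
force: [-1.9, -0.6, 0.0]
grasp_force: 68.9
t 21.25 shift [ 0.02    0.0013 -0.0029] turn [ 0.0001 -0.0003 -0.0006] F [-1.9446 -0.595   0.0464] w 0.14646062016531408 68.92566919326782 j [-0.2087  0.5479  1.8452  0.0001  0.7488 -1.7048]
11 [(27, 6, 190, -4), (-18, 14, 191, 16), (24, -10, 164, 26), (17, 18, 191, 8), (-5, 5, 134, 20)] [-0.7  0.3 -1.5]
t 21.8 shift [-0.024 -0.325  0.006] turn [-0.0005  0.0057  0.0006] F [-0.7087  0.2669 -1.4963] w 0.14437794268760698 68.9298141002655 j [-0.2067  0.4337  1.7673  0.0003  0.9348 -1.7042]
post 0.9701827764511108 3.2 2.4
ballh 0.9760549664497375 3.2 2.6
[3.2174 2.3611]
```

On that descent the rod touched the floor (72 N): the pose reading after the lift had not settled. The rod slid slightly in the grip and is in no trouble otherwise. The beads now stand at about (-24,16), (-11,7), (11,20), (21,8), (18,-8) mm (right, down). I push the train clockwise once more about the corrected centre, settling before each descent.

```bash

python3 -m jog '[[[0,0,0],[0,0,0],0],[[0,0,0],[0,0,0],0],[[0,0,0],[0,0,0],0],[[0,0,0],[0,0,0],0],[[0,0,0],[0,0,0],0]]' |grep force
python3 need.py .536 -.041 .1335
python3 det.py 12 2>/dev/null
python3 - <<'E'
from h import *
w=r.camera("wrist")
g=cv2.cvtColor(w["frame"],cv2.COLOR_RGB2GRAY)
# outer rim ellipse by Hough at expected size
o=px(w,[[.536,-.041,.058]])[0];k=np.linalg.norm(px(w,[[.536,-.031,.058]])[0]-o)/10
C=cv2.HoughCircles(cv2.GaussianBlur(g,(5,5),1),cv2.HOUGH_GRADIENT,1,20,param1=80,param2=15,minRadius=int(46*k),maxRadius=int(53*k))
for c in C[0][:4]: print("rim",at(w,c[:2],.058)[:2],c[2]/k)
s=r.camera("scene");print("tip expect",px(s,[r.read_state()["position"]-[0,0,.2493]]))
E
```

```text
force: [0.5, 0.6, -0.3]
grasp_force: 68.9
t 22.35 shift [0.0199 0.0069 0.079 ] turn [ 0.0002 -0.0005  0.0004] F [ 0.4745  0.6117 -0.3227] w 0.1436339464908063 68.92986416816711 j [-0.2072  0.4381  1.7697  0.0001  0.9343 -1.7043]
12 [(17, 17, 192, 15), (-5, 6, 138, 21), (24, -11, 164, 26), (-18, 15, 192, 8), (28, 5, 191, -3)] [ 0.1 -0.5 -0.8]
rim [ 0.5339 -0.0427] 47.96038209622473
tip expect [[287.7526 177.9487]]
```

```bash

python3 -m jog '[[[0.019,0.003,0],[0,0,0],0],[[0.038,0.006,0],[0,0,0],0],[[0.038,0.006,0.03],[0,0,0],0],[[0.038,0.006,0.06],[0,0,0],0],[[0.038,0.006,0.075],[0,0,0],0]]' |grep force
python3 -m jog '[[[0,0,0.004],[0,0,0],0],[[0.004,0.002,0.004],[0,0,0],0],[[0.0029,0.0068,0.004],[0,0,0],0],[[-0.0002,0.0129,0.004],[0,0,0],0],[[-0.0051,0.0178,0.004],[0,0,0],0]]' |grep force
python3 det.py 13 2>/dev/null
python3 -m jog '[[[-0.0061,0.0031,0],[0,0,0],0],[[-0.0129,0.0042,0],[0,0,0],0],[[-0.0197,0.0031,0],[0,0,0],0],[[-0.0258,0,0],[0,0,0],0],[[-0.0307,-0.0049,0],[0,0,0],0]]' |grep force
python3 det.py 14 2>/dev/null
python3 -m jog '[[[-0.0031,-0.0061,0],[0,0,0],0],[[-0.0042,-0.0129,0],[0,0,0],0],[[-0.0031,-0.0197,0],[0,0,0],0],[[0,-0.0258,0],[0,0,0],0],[[0,-0.0258,0],[0,0,0],0]]' |grep force
python3 need.py .536 -.042 .1335
python3 -m jog '[[[0,0,-0.01],[0,0,0],0],[[0,0,-0.045],[0,0,0],0],[[0,0,-0.082],[0,0,0],0],[[0,0,-0.082],[0,0,0],0],[[0,0,-0.082],[0,0,0],0]]' >/dev/null
python3 det.py 15 2>/dev/null; python3 need.py .5556 -.375 .21
python3 - <<'E'
from h import *
w=r.camera("wrist")
g=cv2.cvtColor(w["frame"],cv2.COLOR_RGB2GRAY)
o=px(w,[[.536,-.041,.058]])[0];k=np.linalg.norm(px(w,[[.536,-.031,.058]])[0]-o)/10
C=cv2.HoughCircles(cv2.GaussianBlur(g,(5,5),1),cv2.HOUGH_GRADIENT,1,20,param1=80,param2=15,minRadius=int(46*k),maxRadius=int(53*k))
for c in C[0][:4]: print("rim",at(w,c[:2],.058)[:2],c[2]/k)
E
```

```text
force: [0.2, 0.3, -1.2]
grasp_force: 68.9
force: [-2.5, -3.2, 0.2]
grasp_force: 69.2
13 [(-17, 14, 205, 30), (35, -1, 208, 11), (11, -8, 185, 14), (-4, 6, 211, 21)] [ 0.3 -0.9  0.2]
force: [-3.3, 0.4, 0.1]
grasp_force: 69.0
14 [(-10, 14, 211, 26), (4, 19, 147, 11)] [-3.1  0.9  1.9]
force: [0.7, 1.0, 0.2]
grasp_force: 68.9
t 24.6 shift [0.0175 0.0135 0.0004] turn [-0.      0.0011 -0.0004] F [0.694  0.9799 0.1934] w 0.14453010325870702 68.94744873046875 j [-0.2213  0.5404  1.8486  0.0002  0.7515 -1.7177]
15 [(27, 6, 191, -5), (-5, 1, 165, 19), (-2, 26, 192, -5), (-20, 8, 192, 12), (17, 17, 192, 17)] [-0.3 -0.3 -1.2]
t 25.15 shift [-0.0267 -0.318   0.0059] turn [-0.0001  0.0005  0.0006] F [-0.2622 -0.3441 -1.1903] w 0.14185525263790358 68.96539092063904 j [-0.2199  0.4308  1.7718  0.      0.9386 -1.7171]
rim [ 0.5323 -0.0434] 46.4054309002169
rim [0.5658 0.089 ] 48.68603896444618
```

Both upper starting spots, (10,-13) and (-8,-14.5), are now empty and the beads left are spread elsewhere, so by position at least three must have changed places. I carry the rod back over the holder and check the bead count and the rod's alignment there.

```bash

python3 -m jog '[[[-0.002,-0.02,0],[0,0,0],0],[[-0.005,-0.06,0],[0,0,0],0],[[-0.009,-0.1,0],[0,0,0],0],[[-0.013,-0.14,0],[0,0,0],0],[[-0.017,-0.18,0],[0,0,0],0]]' >/dev/null
python3 -m jog '[[[-0.003,-0.035,0],[0,0,0],0],[[-0.006,-0.07,0],[0,0,0],0],[[-0.008,-0.105,0],[0,0,0],0],[[-0.01,-0.13,0],[0,0,0],0],[[-0.01,-0.138,0],[0,0,0],0]]' >/dev/null
python3 -m jog '[[[0,0,0],[0,0,0],0],[[0,0,0],[0,0,0],0],[[0,0,0],[0,0,0],0],[[0,0,0],[0,0,0],0],[[0,0,0],[0,0,0],0]]' |grep force
python3 need.py .5556 -.375 .1009
python3 - <<'E'
from h import *
s=r.camera("scene");P=r.read_state()["position"];e=px(s,[P-[0,0,.2497]])[0];print("tip",e)
old=cv2.imread("pics/chk.png")[:,:400]
k=400/60; t=old[95:207,188:228]; M=cv2.getRotationMatrix2D((0,0),1,1)
x0,y0=np.floor(e).astype(int)-30
new=cv2.resize(s["frame"][y0:y0+60,x0:x0+60],(400,400),interpolation=cv2.INTER_CUBIC)[:,:,::-1].copy()
for sc in(.85,.9,.95,1):
    tt=cv2.resize(t,None,fx=sc,fy=sc);R=cv2.matchTemplate(new,tt,cv2.TM_CCOEFF_NORMED);_,m,_,l=cv2.minMaxLoc(R)
    # tip in the old crop is (206,208)
    print(sc,round(m,3),(x0+(l[0]+18*sc)/k-e[0],y0+(l[1]+113*sc)/k-e[1]))
c=r.camera("top");o=px(c,[[.536,-.042,.044]])[0].astype(int);a=c["frame"][o[1]-24:o[1]+24,o[0]-24:o[0]+24]
b=cv2.resize(a,None,fx=8,fy=8,interpolation=cv2.INTER_CUBIC);g=cv2.GaussianBlur(cv2.cvtColor(b,cv2.COLOR_RGB2GRAY),(9,9),2)
C=cv2.HoughCircles(g,cv2.HOUGH_GRADIENT,1,45,param1=60,param2=12,minRadius=23,maxRadius=34)
for x,y,rr in C[0]:
    p=(at(c,(o[0]-24+(x+.5)/8-.5,o[1]-24+(y+.5)/8-.5),.044)[:2]-[.536,-.042])*1e3
    if np.hypot(*p)<34: print("bead",np.round(p[::-1]),b[int(y),int(x)])
C=cv2.HoughCircles(g,cv2.HOUGH_GRADIENT,1,45,param1=60,param2=12,minRadius=160,maxRadius=190)
if C is not None:
  for x,y,rr in C[0][:2]: print("rim",at(c,(o[0]-24+x/8,o[1]-24+y/8),.058),rr)
E
```

```text
force: [1.1, -1.4, -0.0]
grasp_force: 68.9
t 26.7 shift [ 0.0007 -0.0005  0.1151] turn [0.     0.0002 0.0012] F [ 1.0944 -1.4484 -0.0177] w 0.1507007981838857 68.93144488334656 j [-0.691   0.5883  1.4752  0.0001  1.0779 -2.1889]
tip [231.6446 142.3709]
0.85 0.752 (np.float64(-0.2996240537429742), np.float64(-12.063405887137066))
0.9 0.761 (np.float64(-0.31462405374298896), np.float64(-11.815905887137063))
0.95 0.766 (np.float64(-0.3296240537429753), np.float64(-11.568405887137061))
1 0.772 (np.float64(-0.19462405374298442), np.float64(-8.770905887137076))Traceback (most recent call last):
  File "<stdin>", line 14, in <module>
TypeError: 'NoneType' object is not subscriptable
```

```bash
python3 - <<'E'
from h import *
s=r.camera("scene");P=r.read_state()["position"];e=px(s,[P-[0,0,.2497]])[0]
old=cv2.imread("pics/chk.png")[:,:400]
k=400/60; t=old[128:225,182:232]
x0,y0=np.floor(e).astype(int)-30
new=cv2.resize(s["frame"][y0:y0+60,x0:x0+60],(400,400),interpolation=cv2.INTER_CUBIC)[:,:,::-1].copy()
for sc in(.85,.9,.95):
    tt=cv2.resize(t,None,fx=sc,fy=sc);S=new[100:260,140:270];R=cv2.matchTemplate(S,tt,cv2.TM_CCOEFF_NORMED);_,m,_,l=cv2.minMaxLoc(R)
    print(sc,round(m,3),x0+(140+l[0]+24*sc)/k-e[0],y0+(100+l[1]+80*sc)/k-e[1])
c=r.camera("top");o=px(c,[[.536,-.042,.044]])[0].astype(int);a=c["frame"][o[1]-24:o[1]+24,o[0]-24:o[0]+24]
g=cv2.cvtColor(a,cv2.COLOR_RGB2GRAY); d=a[:,:,0].astype(int)-a[:,:,2]
for y in range(6,42): print("".join("%2d"%min(99,max(0,v)) +("#" if q>185 else " ") for v,q in zip(d[y,6:42],g[y,6:42])))
E
```

```text
0.85 0.588 0.4829402052814089 -5.156745668068879
0.9 0.546 0.5129402052813816 -4.5567456680688565
0.95 0.511 0.5429402052814112 -3.956745668068862
 0  0  0  0  0  0  0  0  0  1  0  0  0  2  1  1  0  0  2  0  1  0  2  2  0  0  0  0  0  1  1  3  3  3  6  6 
 0  0  0  0  0  0  0  1  2  0  1  1  0  1  2  0  0  0  2  0  1  0  0  2  0  1  0  0  1  0  0  0  0  0  0  0 
 0  0  0  0  0  0  1  1  2  1  1  1  0  0  1  0  1  0  0  0  0  0  1  1  1  2  1  0  1  0  0  0  0  0  0  0 
 0  0  0  0  1  1  1  0  1  0  2  1  1  1  1  0  0  1  0  0  2  2  1  1  1  1  2  1  0  0  0  0  1  0  0  0 
 0  0  0  1  1  1  0  1  1  0  2  0  2  1  2  2  1  0  1  2  4  6  5  3  2  1  0  1  2  0  0  0  0  1  0  0 
 0  0  0  1  1  1  1  0  1  0  0  2  1  0  0  1  0  0  0  6  9  1  2  5  5  2  0  0  0  1  0  2  0  1  1  0 
 0  0  0  2  0  0  0  1  0  2  0  0  2  0  0  0  0  0  0  8  0  0  0  0 11  4  1  1  1  1  2  1  0  0  1  0 
 0  0  0  1  1  1  1  0  0  1  2  4  3  1  0  0  0  0  1  9  0  0  0  0  9  3  1  0  1  1  1  2  0  0  1  0 
 1  1  1  0  1  2  2  2  1  3  8  8  3  5  8  0  0  0  0 11  0  0  0  0 10  2  0 
[... 2269 characters left out ...]
0  0  1  0  0  0  0  0  0  1  2  2  2  2  0  0 
 6  3  2  1  1  2  2  1  1  1  1  1  0  0  0  0  0  0  0  0  0  0  0  0  0  0  0  2  2  0  1  1  0  1  1  1 
 5  4  1  1  2  2  3  2  0  0  2  2  0  0  0  0  0  0  0  0  0  0  0  0  0  0  2  0  1  0  0  0  0  2  1  0 
 7  7  3  0  2  3  2  1  1  1  1  1  0  0  1  1  1  0  0  0  0  0  1  2  0  1  3  0  1  1  0  2  1  1  1  1 
12  9  8  4  0  1  1  0  1  1  2  2  0  0  0  2  2  1  1  0  1  1  0  0  1  0  0  0  0  2  0  1  0  0  0  3 
 9 12 10  9  3  3  1  1  0  2  1  1  0  0  1  0  1  0  1  0  0  1  0  1  1  1  1  1  0  2  0  0  1  0  2  5 
 0  7 12 10  9  5  3  1  0  1  0  1  1  0  1  2  1  1  1  0  0  1  0  0  1  2  1  0  0  0  1  0  1  2  7  9
```

All five beads are in the dish, at about (-7,25), (13,19), (22,4), (-9,1), (-26,7) mm. Two starting spots are clearly vacated, but the other three aren't certain and there is plenty of time, so I'll stir one more turn. First I check how the rod sits in the grip.

```bash
python3 - <<'E'
from h import *
s=r.camera("scene");P=r.read_state()["position"];e=px(s,[P-[0,0,.2497]])[0];print(e, px(s,[P-[0,0,.2497-.048]])[0])
u,v=np.round(e).astype(int);a=s["frame"][v-16:v+6,u-8:u+9].astype(int)
for i,y in enumerate(a): print(v-16+i," ".join("%3d"%(p[0]-p[2]) for p in y))
print("cols",u-8,u+8)
E
```

```text
[231.6167 142.3597] [230.5314 129.808 ]
126  86  86  89  87  83  52  16   0  30  64  85  90  89  86  86  85  82
127  85  88  87  88  86  53  14   0  23  59  83  88  86  87  84  86  85
128  83  85  85  89  81  50  14  -1  14  46  74  83  85  84  84  82  84
129  82  82  83  85  71  30   5  -3   4  22  48  75  83  85  84  82  84
130  82  80  81  79  53  16   1   0  -2   5  32  67  82  81  86  84  82
131  86  84  82  75  46  13   2   1   0  15  45  73  87  83  83  86  84
132  79  84  87  83  64  40  21   3   7  35  70  85  88  89  89  87  83
133  54  67  80  88  83  73  58  14   8  47  81  89  88  87  87  85  85
134  25  38  53  69  75  81  74  26   3  36  81  88  86  86  86  86  84
135  15  18  27  36  43  55  65  32   3  31  76  84  85  86  84  88  87
136  15  13  15  16  15  25  41  29   6  26  67  84  81  84  81  86  87
137  18  15  11   7   4  -3   5  13   6  22  62  79  83  83  82  84  84
138  13   8  -1 -11 -18 -25 -28  -4   1  19  58  79  80  80  80  80  82
139   0 -12 -25 -34 -35 -33 -31 -15  -1  16  54  81  82  81  80  81  81
140 -26 -36 -38 -36 -32 -32 -25 -11   0  12  50  84  86  85  82  82  81
141 -35 -36 -31 -31 -28 -29 -26  -6   7  16  50  83  88  86  84  83  83
142 -26 -26 -25 -26 -24 -22  -9  15  34  47  71  84  86  86  84  85  83
143 -28 -26 -26 -20 -14  -3  20  44  59  73  83  86  87  86  88  85  88
144 -22 -21 -17  -2  18  36  51  65  77  84  86  87  86  86  84  86  86
145 -12   4  24  40  51  65  73  80  81  80  84  84  84  85  84  84  87
146  25  42  59  74  82  79  83  86  84  84  83  84  82  86  85  86  85
147  57  69  81  86  88  87  84  87  86  84  82  84  81  83  83  85  87
cols 224 240
```

The rod is upright in the grip: shaft at column 232 over rows 133–141, tip near row 142, as predicted. Back for one more round.

```bash

python3 -m jog '[[[0.004,0.02,0],[0,0,0],0],[[0.011,0.06,0],[0,0,0],0],[[0.018,0.1,0],[0,0,0],0],[[0.026,0.145,0],[0,0,0],0],[[0.034,0.185,0],[0,0,0],0]]' >/dev/null
python3 -m jog '[[[0.007,0.04,0],[0,0,0],0],[[0.014,0.08,0],[0,0,0],0],[[0.021,0.12,0],[0,0,0],0],[[0.0274,0.145,0],[0,0,0],0],[[0.0274,0.145,0],[0,0,0],0]]' >/dev/null
python3 -m jog '[[[0,0,0],[0,0,0],0],[[0,0,0.03],[0,0,0],0],[[0,0,0.06],[0,0,0],0],[[0,0,0.074],[0,0,0],0],[[0,0,0.074],[0,0,0],0]]' |grep force
python3 need.py .5355 -.0425 .1335
```

```text
force: [-0.2, -0.3, -1.5]
grasp_force: 69.0
t 28.45 shift [-0.0163  0.0015  0.0065] turn [ 0.0004 -0.0032 -0.0011] F [-0.2401 -0.3068 -1.5188] w 0.14428291566292362 68.96170020103455 j [-0.209   0.4933  1.9266 -0.      0.7249 -1.7045]
```

```bash

python3 -m jog '[[[0,0.0015,0.004],[0,0,0],0],[[0.006,0.0035,0.006],[0,0,0],0],[[0.0049,0.0083,0.006],[0,0,0],0],[[0.0018,0.0144,0.006],[0,0,0],0],[[-0.0031,0.0193,0.006],[0,0,0],0]]' |grep ' \|force'
python3 -m jog '[[[-0.0061,0.0031,0],[0,0,0],0],[[-0.0129,0.0042,0],[0,0,0],0],[[-0.0197,0.0031,0],[0,0,0],0],[[-0.0258,0,0],[0,0,0],0],[[-0.0307,-0.0049,0],[0,0,0],0]]' |grep ^force
python3 -m jog '[[[-0.0031,-0.0061,0],[0,0,0],0],[[-0.0042,-0.0129,0],[0,0,0],0],[[-0.0031,-0.0197,0],[0,0,0],0],[[0,-0.0258,0],[0,0,0],0],[[0.0049,-0.0307,0],[0,0,0],0]]' |grep ^force
python3 -m jog '[[[0.0061,-0.0031,0],[0,0,0],0],[[0.0129,-0.0042,0],[0,0,0],0],[[0.0197,-0.0031,0],[0,0,0],0],[[0.0258,0,0],[0,0,0],0],[[0.0307,0.0049,0],[0,0,0],0]]' |grep ^force
python3 -m jog '[[[0.0031,0.0061,0],[0,0,0],0],[[0.0042,0.0129,0],[0,0,0],0],[[0.0031,0.0197,0],[0,0,0],0],[[0,0.0258,0],[0,0,0],0],[[-0.0049,0.0307,0],[0,0,0],0]]' |grep ^force
python3 -m jog '[[[-0.0061,0.0031,0],[0,0,0],0],[[-0.0129,0.0042,0],[0,0,0],0],[[-0.0197,0.0031,0],[0,0,0],0],[[-0.0258,0,0],[0,0,0],0],[[-0.0307,-0.0049,0],[0,0,0],0]]' |grep ^force
python3 need.py .5556 -.375 .1335
python3 -m jog '[[[0,0,-0.01],[0,0,0],0],[[0,0,-0.045],[0,0,0],0],[[0,0,-0.084],[0,0,0],0],[[0,0,-0.084],[0,0,0],0],[[0,0,-0.084],[0,0,0],0]]' >/dev/null
python3 need.py .5556 -.375 .21
```

```text
time: 28.95
position: [0.524, -0.022, 0.291]
tcp_rot: [0.037, 0.999, 0.0, 0.0]
force: [0.2, -0.1, -0.3]
grip_width: 0.143
grasp_force: 69.0
force: [-7.9, -2.0, 1.9]
force: [0.2, 2.4, 0.6]
force: [6.9, -2.6, 2.0]
force: [0.3, 0.4, 0.3]
force: [0.0, 0.5, 0.5]
t 31.45 shift [-0.0265 -0.3438  0.0022] turn [ 0.0001 -0.      0.0005] F [0.0122 0.5474 0.4807] w 0.14767971434581767 69.01877045631409 j [-0.1733  0.5379  1.8471  0.0001  0.7566 -1.6705]
t 31.95 shift [-0.0276 -0.3441  0.011 ] turn [-0.0001  0.0019  0.0002] F [ 0.1285  0.0011 -1.3926] w 0.1438239435736324 69.00893926620483 j [-0.173   0.4235  1.7686  0.0001  0.9476 -1.6698]
```

```bash

python3 -m jog '[[[-0.002,-0.02,0],[0,0,0],0],[[-0.005,-0.06,0],[0,0,0],0],[[-0.009,-0.105,0],[0,0,0],0],[[-0.013,-0.15,0],[0,0,0],0],[[-0.017,-0.195,0],[0,0,0],0]]' >/dev/null
python3 -m jog '[[[-0.003,-0.04,0],[0,0,0],0],[[-0.006,-0.08,0],[0,0,0],0],[[-0.008,-0.115,0],[0,0,0],0],[[-0.01,-0.14,0],[0,0,0],0],[[-0.01,-0.149,0],[0,0,0],0]]' >/dev/null
python3 -m jog '[[[0,0,0.02],[0,0,0],0],[[0,0,0.03],[0,0,0],0],[[0,0,0.03],[0,0,0],0],[[0,0,0.03],[0,0,0],0],[[0,0,0.03],[0,0,0],0]]' |grep ^force
python3 need.py .5556 -.375 .1009
python3 - <<'E'
from h import *
c=r.camera("top");f=c["frame"].astype(int)
d=f[:,:,0]-f[:,:,2];
o=px(c,[[.536,-.032,.044]])[0].astype(int)
a=d[o[1]-26:o[1]+26,o[0]-30:o[0]+30];g=f[o[1]-26:o[1]+26,o[0]-30:o[0]+30].mean(2)
for y,gy in zip(a,g): print("".join("#" if 5<=v<=14 else ("o" if q>190 else ("." if q>130 else " ")) for v,q in zip(y,gy)))
E
```

```text
force: [0.5, -0.4, -0.2]
t 33.45 shift [ 0.0002 -0.0006  0.0896] turn [-0.0004  0.0007  0.001 ] F [ 0.4858 -0.3924 -0.2464] w 0.1377456751307781 68.9646577835083 j [-0.6914  0.6128  1.5023  0.0001  1.0256 -2.189 ]
.....#           .....      #####    .......................
.....##          ......#         #  ........................
.....#     ............            .........................
.....#         ........            .........................
.....##         ...... # ..   .. # ........    .............
....########.......... # ..   ... #######....      ........ 
....#####..............#     ....         ..#..      ..    .
....#####..............###..                 .##..        ..
....#####..............##...                    ..########..
....####.................                        ...........
....#####...............                           .........
....####...............                             ........
....#####.............                               .......
....####.............             ..... ####          ......
....####.............          .
[... 1528 characters left out ...]
.........          ......
..#####............#..           .........           .......
..####...........####..                             ........
.#####...........#####..                           .........
.#####..............####.                         ...# .....
.#####...............####..                      .##########
.#####...............#####...                  ..####....###
.#######..............######....            ...#####........
.##           ###.....#########....... ......######.........
.#.                ....        ##..........########.........
.##         ...........                         ####........
.##                                                  ..##...
.##
```

All five beads lie clumped in the dish, at about (-9,24), (6,18), (-19,9), (-1,-6), (-19,-7) mm. Whatever the identities, at least three are more than 10 mm from their starting spots. I lower the rod into the holder.

```bash

python3 -m jog '[[[0,-0.0005,0.02],[0,0,0],0],[[0,-0.0005,0.04],[0,0,0],0],[[0,-0.0005,0.06],[0,0,0],0],[[0,-0.0005,0.078],[0,0,0],0],[[0,-0.0005,0.086],[0,0,0],0]]' |grep ^force
python3 -m jog '[[[0,0,0],[0,0,0],0],[[0,0,0.0005],[0,0,0],0],[[0,0,0.001],[0,0,0],0],[[0,0,0.0015],[0,0,0],0],[[0,0,0.002],[0,0,0],0]]' |grep ^force
python3 need.py .5556 -.375 .1009
```

```text
force: [0.7, -0.3, -0.8]
force: [0.4, 0.1, -0.9]
t 34.5 shift [-0.0001  0.0003  0.0014] turn [-0.0004  0.0007  0.0003] F [ 0.3783  0.065  -0.9018] w 0.13983845139594217 68.9713203907013 j [-0.6927  0.7141  1.5694  0.0001  0.8573 -2.1897]
```

```bash

python3 -m jog '[[[0,0,0.0005],[0,0,0],0],[[0,0,0.001],[0,0,0],0],[[0,0,0.0015],[0,0,0],0],[[0,0,0.002],[0,0,0],0],[[0,0,0.002],[0,0,0],0]]' 30 |grep ^force
python3 -m jog '[[[0,0,0.0005],[0,0,0],0],[[0,0,0.001],[0,0,0],0],[[0,0,0.001],[0,0,0],0],[[0,0,0.001],[0,0,0],0],[[0,0,0.001],[0,0,0],0]]' 20 |grep ^force
python3 need.py .5556 -.375 .1009
```

```text
force: [-1.0, 0.8, 2.5]
force: [-1.5, 2.2, 9.8]
t 35.5 shift [ 0.      0.0003 -0.0011] turn [-0.0006  0.001   0.0004] F [-1.5155  2.1779  9.79  ] w 0.1414215594147566 70.12827515602112 j [-0.6926  0.7172  1.5708  0.0001  0.8525 -2.1897]
```

The collar is on the wood (10 N of contact). Release and retreat.

```bash

python3 -m jog '[[[0,0,0],[0,0,0],0.045],[[0,0,0],[0,0,0],0.045],[[0,0,0],[0,0,0],0.045],[[0,0,-0.01],[0,0,0],0.045],[[0,0,-0.03],[0,0,0],0.045]]' 40 |grep 'force\|width'
python3 -m jog '[[[0,0,-0.03],[0,0,0],0.045],[[0,0,-0.06],[0,0,0],0.045],[[0,0,-0.08],[0,0,0],0.045],[[0,0,-0.09],[0,0,0],0.045],[[0,0,-0.09],[0,0,0],0.045]]' |grep ^force
python3 -m jog '[[[0.003,0.03,0],[0,0,0],0.06],[[0.007,0.06,0],[0,0,0],0.06],[[0.012,0.1,0],[0,0,0],0.06],[[0.012,0.1,0],[0,0,0],0.06],[[0.012,0.1,0],[0,0,0],0.06]]' >/dev/null
python3 - <<'E'
from h import *
c=r.camera("top");s=r.camera("scene")
# rod: dark handle / collar check in scene; expected pixels for standing rod
for n,z in(("collar",.051),("mid",.095),("top",.136)):
    u,v=px(s,[.556,-.3745,z])[0]; print(n,u,v)
u,v=np.round(px(s,[.556,-.3745,.09])[0]).astype(int)
for y in range(v-20,v+20): print(y," ".join("%3d"%s["frame"][y,x].mean() for x in range(u-7,u+8)))
print(u-7)
f=c["frame"].astype(int);o=px(c,[[.53,-.16,.096]])[0].astype(int);print("o",o)
a=f[o[1]-14:o[1]+16,o[0]-22:o[0]+26].mean(2)
for y in a: print("".join("#" if v<60 else ("+" if v<110 else ".") for v in y))
E
python3 need.py .5265 -.162 .084
```

```text
force: [0.5, 0.7, -0.0]
grip_width: 0.524
grasp_force: 0.0
force: [-0.9, -0.5, -0.1]
collar 233.25358942096102 159.89274951633934
mid 232.30244869545314 148.97847394242763
top 231.3930898814458 138.48483991396563
130 138 136 137 143 142 148 148 149 150 148 146 145 146 142 145
131 141 137 139 138 139 143 149 148 151 152 150 149 146 145 144
132 145 142 137 137 138 138 142 148 150 151 152 151 151 152 146
133 158 150 146 139 136 136 140 144 144 148 152 151 152 150 151
134 181 166 157 150 143 139 138 139 139 143 141 149 149 152 151
135 192 188 181 176 165 148 141 138 136 139 140 143 146 150 151
136 197 198 191 187 157 134 137 144 139 139 138 138 143 143 148
137 192 186 165 146 117 100 122 142 141 140 137 136 139 141 143
138 157 143 113  85  73  64  82 112 141 141 141 140 137 138 140
139 105  90  78  63  49  36  38  72 118 145 148 140 140 137 140
140  75  68  65  56  40  19   8  37  93 144 152 146 143 140 136
141  63  55  58  45  36  14   0  31  87 139 151 148 149 145 140
142  52  51  45  39  29  14   1  23  87 143 151 147 152 148 144
143  46  41  37  42  37  21   5  25  85 144 152 147 149
[... 2630 characters left out ...]
......###########+............++......
................########+++.............+.......
.................+++++++................+.......
........................................+.......
........................................+.......
........................................+.......
........................................+.......
........................................+......+
........................................+......+
........................................+...+..+
........................................+...++++
t 37.1 shift [0.0327 0.1112 0.1341] turn [ 0.0003 -0.0006  0.0001] F [ 0.2326 -0.6976 -0.347 ] w 0.7040278639453657 0.0 j [-0.5706  0.5103  1.6185 -0.      1.0135 -2.0673]
```

The rod stands in the holder: handle top at row 138 and collar at row 160, as predicted. The post is at about (0.5266,-0.161). I go to grip it.

```bash

python3 -m jog '[[[0.012,0.04,0],[0,0,0],0.06],[[0.023,0.08,0],[0,0,0],0.06],[[0.0325,0.111,0],[0,0,0],0.06],[[0.0325,0.111,0.03],[0,0,0],0.06],[[0.0325,0.111,0.06],[0,0,0],0.06]]' |grep ^force
python3 -m jog '[[[0,0,0],[0,0,0],0.06],[[0,0,0.025],[0,0,0],0.06],[[0,0,0.05],[0,0,0],0.06],[[0,0,0.068],[0,0,0],0.06],[[0,0,0.073],[0,0,0],0.06]]' |grep ^force
python3 need.py .5266 -.161 .084
python3 -m jog '[[[0,0,0],[0,0,0],0.06],[[0,0,0],[0,0,0],0.015],[[0,0,0],[0,0,0],0.01],[[0,0,0],[0,0,0],0.01],[[0,0,0],[0,0,0],0.01]]' 60
python3 -m jog '[[[0,0,0],[0,0,0],0],[[0,0,0],[0,0,0],0],[[0,0,0],[0,0,0],0],[[0,0,0],[0,0,0],0],[[0,0,0],[0,0,0],0]]' 60
python3 need.py .5266 -.161 .084
```

```text
force: [0.0, -0.4, -0.7]
force: [-0.8, 0.4, 0.2]
t 38.1 shift [0.0003 0.0014 0.001 ] turn [ 0.0007 -0.0016 -0.0008] F [-0.7906  0.3732  0.2094] w 0.7025820563967907 0.0 j [-0.4189  0.6117  1.891   0.0001  0.6407 -1.9149]
time: 38.6
position: [0.5268, -0.1617, 0.2415]
tcp_rot: [0.037, 0.999, -0.0, 0.001]
force: [-0.8, 0.3, 6.2]
grip_width: 0.202
grasp_force: 58.3
time: 39.1
position: [0.5268, -0.1617, 0.2415]
tcp_rot: [0.037, 0.999, -0.0, 0.001]
force: [-2.5, -1.5, 6.1]
grip_width: 0.197
grasp_force: 58.3
t 39.1 shift [0.0002 0.0007 0.0028] turn [-0.0005  0.0015  0.0004] F [-2.5103 -1.5349  6.1115] w 0.19721321876829914 58.29808831214905 j [-0.4177  0.6083  1.8912  0.      0.6405 -1.9148]
```

Gripped. Seated, the post should be near y = -0.048, about 114 mm of travel. I slide gently to about 18 mm short first.

```bash

python3 -m jog '[[[0,0.003,0],[0,0,0],0],[[0,0.01,0],[0,0,0],0],[[0,0.02,0],[0,0,0],0],[[0,0.031,0],[0,0,0],0],[[0,0.042,0],[0,0,0],0]]' 80 | grep '^force\|pos'
python3 -m jog '[[[0,0.011,0],[0,0,0],0],[[0,0.022,0],[0,0,0],0],[[0,0.032,0],[0,0,0],0],[[0,0.04,0],[0,0,0],0],[[0,0.045,0],[0,0,0],0]]' | grep '^force\|pos'
python3 -m jog '[[[0,0.003,0],[0,0,0],0],[[0,0.005,0],[0,0,0],0],[[0,0.007,0],[0,0,0],0],[[0,0.008,0],[0,0,0],0],[[0,0.009,0],[0,0,0],0]]' | grep '^force\|pos'
python3 need.py .5355 -.0483 .0868
```

```text
position: [0.5299, -0.1197, 0.2416]
force: [-2.3, -2.9, 5.8]
position: [0.5332, -0.0745, 0.2416]
force: [-2.1, -3.2, 7.4]
position: [0.5338, -0.066, 0.2416]
force: [-2.3, -2.7, 8.0]
t 40.6 shift [-0.0003  0.0178  0.0001] turn [-0.0005  0.0016  0.0006] F [-2.2673 -2.7471  7.9794] w 0.19889005748355237 78.49519729614258 j [-0.2458  0.5956  1.9238 -0.0005  0.6206 -1.7427]
```

```bash

python3 -m jog '[[[0,0.001,0],[0,0,0],0],[[0,0.002,0],[0,0,0],0],[[0,0.003,0],[0,0,0],0],[[0,0.004,0],[0,0,0],0],[[0,0.004,0],[0,0,0],0]]' | grep '^force\|pos'
for i in 1 2 3 4; do python3 -m jog '[[[0,0.0005,0],[0,0,0],0],[[0,0.001,0],[0,0,0],0],[[0,0.0015,0],[0,0,0],0],[[0,0.002,0],[0,0,0],0],[[0,0.002,0],[0,0,0],0]]' | grep '^force\|pos'; done
```

```text
position: [0.5341, -0.062, 0.2416]
force: [-1.2, -0.4, 8.0]
position: [0.5342, -0.0605, 0.2416]
force: [-4.4, -8.6, 8.8]
position: [0.5343, -0.0592, 0.2416]
force: [-4.4, -13.8, 7.8]
position: [0.5346, -0.0564, 0.2416]
force: [-2.8, -5.0, 7.7]
position: [0.5347, -0.0541, 0.2416]
force: [-1.8, -1.6, 8.5]
```

The resistance began at y≈-0.0615 and peaked at -0.059, so the first rib is being crossed and the seat is expected around -0.049. Finer steps now.

```bash

for i in 1 2 3 4; do python3 -m jog '[[[0,0.0005,0],[0,0,0],0],[[0,0.001,0],[0,0,0],0],[[0,0.001,0],[0,0,0],0],[[0,0.001,0],[0,0,0],0],[[0,0.001,0],[0,0,0],0]]' | grep '^force\|pos'; done; python3 need.py .5355 -.0483 .0868
```

```text
position: [0.5348, -0.053, 0.2416]
force: [-1.4, -1.8, 7.9]
position: [0.5349, -0.0519, 0.2416]
force: [-2.7, 0.2, 8.4]
position: [0.5349, -0.0509, 0.2416]
force: [-1.0, -0.2, 8.1]
position: [0.535, -0.0499, 0.2416]
force: [-2.2, 0.1, 7.4]
t 45.1 shift [-0.0003  0.0016  0.0001] turn [-0.0002  0.0016  0.0005] F [-2.1853  0.1349  7.3747] w 0.19561536798738688 79.09325838088989 j [-0.2159  0.5951  1.9251  0.0001  0.6198 -1.7131]
```

```bash

for i in 1 2; do python3 -m jog '[[[0,0.0005,0],[0,0,0],0],[[0,0.0005,0],[0,0,0],0],[[0,0.0005,0],[0,0,0],0],[[0,0.0005,0],[0,0,0],0],[[0,0.0005,0],[0,0,0],0]]' | grep '^force\|pos'; done
python3 - <<'E'
from h import *
c=r.camera("top");f=c["frame"].astype(int)
u,v=np.round(px(c,[.5845,-.027,.036])[0]).astype(int)
print(u,v)
for y in range(v-7,v+10): print(y," ".join("%3d"%f[y,x].mean() for x in range(u-9,u+22)))
s=r.camera("scene")
old=cv2.imread("pics/over.png")
P=r.read_state()["position"]
E
```

```text
position: [0.5351, -0.0495, 0.2416]
force: [-2.4, -1.7, 8.1]
position: [0.5351, -0.0492, 0.2416]
force: [-2.3, -3.0, 7.7]
293 220
213  35  56  73  75  75  75  74  74  74  72  73  73  74  73  72  72  72  72  72  70  72  72  71  71  71  71  68  69  68  69  68
214  40  63  78  77  77  77  77  76  75  76  75  74  74  72  73  73  73  72  72  71  71  71  72  70  71  70  70  71  68  72  71
215  41  64  81  80  79  79  80  78  79  77  76  76  76  75  73  75  73  74  73  74  73  74  73  73  73  73  71  71  72  72  70
216  47  70  83  83  81  81  80  78  80  77  78  78  77  77  76  77  75  74  75  75  75  75  72  74  73  72  73  74  72  73  71
217  54  76  83  83  84  82  83  81  81  80  82  80  81  78  77  77  76  77  76  75  76  74  74  73  74  72  72  72  73  73  72
218  58  79  87  86  84  85  84  85  85  83  81  81  81  82  81  80  79  79  78  78  78  78  76  75  76  75  76  74  73  75  74
219  63  81  89  88  86  87  86  86  87  85  85  85  83  82  83  81  81  81  80  80  79  78  77  78  78  77  78  76  76  74  74
220  67  83  90  88  89  89  87  87  88  87  85  87  84  86  85  84  85  8
[... 505 characters left out ...]
  90  89  87  90  88  88  88  88  87  86  87  86  86  84  86
225  75  77  87  90  88  87  88  89  89  89  89  88  89  90  90  89  90  90  88  88  89  89  89  89  89  88  87  88  88  87  86
226  73  77  87  85  87  87  89  88  88  87  88  88  88  89  88  90  88  88  89  89  90  89  89  89  89  89  91  89  88  88  87
227  72  77  84  86  85  84  86  85  85  86  86  88  88  88  89  88  89  88  90  87  89  89  88  90  89  90  89  90  90  89  89
228  68  71  75  76  75  75  76  77  75  78  80  85  85  86  86  87  87  87  89  87  88  88  90  87  89  88  88  89  88  89  89
229  67  68  68  67  69  70  69  70  71  71  71  77  77  77  78  78  79  80  85  87  88  87  89  88  90  87  89  88  90  88  89
```

```bash

python3 -m jog '[[[0,0.0005,0],[0,0,0],0],[[0,0.0005,0],[0,0,0],0],[[0,0.0005,0],[0,0,0],0],[[0,0.0005,0],[0,0,0],0],[[0,0.0005,0],[0,0,0],0]]' | grep '^force\|pos'
python3 -m jog '[[[0,0,0],[0,0,0],0],[[0,0,0],[0,0,0],0],[[0,0,0],[0,0,0],0],[[0,0,0],[0,0,0],0],[[0,0,0],[0,0,0],0]]' | grep 'force\|pos'
```

```text
position: [0.5351, -0.0489, 0.2416]
force: [-3.2, -4.6, 7.7]
position: [0.5351, -0.0489, 0.2416]
force: [-2.6, -5.0, 9.0]
grasp_force: 79.1
```

The force has passed from the ball's pull through plain friction to a slight rise, so the ball is seated within about half a millimetre. I hand in.

```bash
python3 -c "
from plant import r
print(r.sign_off())"
```

```text
the job is handed in; nothing more can be done
None
```

I handed the job in at about 46.6 s: beads stirred with none spilled, rod back in its holder collar-down, and the ball seated in the notch by feel with the gripper still holding the post. Not confirmed: by position at least three of the five beads moved over 10 mm, the carriage crept up to about 20 mm during stirring, and the rod tip once pressed the dish floor with about 72 N.

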